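# Change the filters of a bench fume extractor and aim its hood

### The arm

A 7-joint arm with a two-finger parallel gripper is mounted at the origin on the work surface. World frame = base frame: x ahead of the robot, y to its left, z up, the work surface at z = 0. Lengths are in m, angles in rad, forces in N, time in s.
With the tool pointing down it reaches from about 0.4 to 0.9 m from the base axis. Payload 5.5 kg.
Tool frame: the origin (TCP) lies at the very end of the fingers, on their centre line; the grasp point (between the pads) lies 19 mm behind it (grasp_offset is the distance from the TCP to the grasp point, in m); z points along the fingers, y is the line along which they close (so a half turn about z gives the same grasp; the last joint's range is limited). The gripper opens to 92 mm and grips with 3 to 60 N. Pads are 19 mm wide; open, the fingers measure 130 mm over their backs; the gripper's body (75 mm by 190 mm) begins 47 mm behind the grasp point.
Start: joints at [1.503, 0.501, -0.427, 1.55, 0.221, 1.138, -0.21], TCP at [0.211, -0.615, 0.227] pointing down, gripper open.
Joint ranges: [-2.88, 2.88], [-0.31, 2.03], [-1.54, 1.56], [0.2, 2.42], [-1.41, 4.55], [0.19, 2.02], [-2.57, 2.57]. Speed limits (rad/s): [2.57, 2.57, 3.14, 3.14, 3.14, 3.14, 3.14].

### API

Orientations are given as [roll, pitch, yaw] about the fixed x, y, z axes, in that order (R = Rz(yaw) Ry(pitch) Rx(roll)).
In Python, from bench import * gives the robot as it stands.
- The arm moves only by the shell command python3 -m inch 'ROWS' [OPENING]. ROWS is JSON, a list of rows, each an object of numbers: "tx", "ty", "tz": the shift along the tool's x, y, z normalised to -1 to 1, where 1 is 40 cm; "twist": the turn about the tool's z normalised to -1 to 1, where 1 is 180 degrees. In form: [{"tx": .., "ty": .., "tz": .., "twist": ..}, ...]. A call has 1 to 5 rows; each row shifts and turns the commanded pose from where the row before left it, along the tool's axes as they then stand; what a row does not reach is not made up. A row lasts 1/8 s, in which the tool goes at most 62.5 mm and 10.7 degrees, less where a joint would pass 70% of its speed; a pose out of reach is approached as far as the arm can. A call with a number of a shift or a turn outside -1 to 1 is refused whole. A call with a gripper value outside its range is refused whole. OPENING is the closure, from 0 (fully open) to 1 (shut), set as the call begins (- or left out, the last holds). The fingers move at their own pace and stop on an object; the grip force is fixed at half the most. Time passes only in rows, so rows that do not move let the fingers close. It gives the time, the measured TCP pose, the force, the opening and the grip force at its end, in the units of the state.
- state(): the state, without advancing time (a new reading comes with each control period).
- read_camera(name): name is "scene" or "top" or "wrist"; returns a dict with "image" (384x512x3 uint8, red, green, blue), "mtx" (3x3 intrinsics, pixels), "rvec" (rotation vector, rad) and "tvec" (3), from world to camera coordinates, as OpenCV has them. Camera axes: x right, y down, z forward; pixel columns grow to the right and rows downward; lengths in m; the calibration is good to about 2 mm. The wrist camera is an equidistant fisheye: a pixel r from the principal point sees the ray r / f radians off the axis. A picture is of the moment at which its call begins. There is no depth.
- hand_in(): hands the job in; it is judged then, once.
The state is a dict: "clock": time; "joint_pos": joint angles; "qvel": joint speeds; "joint_torque": joint torques, N m; "ee_pos": TCP position; "tcp_rot": TCP orientation; "ft_force": force on the tool from outside, world axes, zero at the start; "ft_torque": the same for the moment, N m; "gripper_width": finger opening in m; "grasp_force": force on a finger pad.
Only numpy, scipy, OpenCV 4.12 (cv2) and the standard library are available. Lean on these libraries where they do the work, as an engineer would, in place of code of your own. Each camera call takes 0.05 s, during which the arm holds its last target. There are 200 camera calls.

### The job

Get the fume extractor ready for soldering: take every spent filter cassette out of its bay and put it in the grey discard box, and lower (do not drop) every fresh cassette from the polystyrene pack fully home into a card guide of its own in the bay, tab up. Screw the hood down, clockwise, until its mouth faces straight at the middle of the circuit board in the holder, wherever that stands by then, and last of all switch the extractor on; do not shift the other things on the bench.

Things in the scene. Friction and masses are not known exactly. Their poses are not given: they have to be found in the camera images.
- extractor: fume extractor, fixed: a grey box 160 (x) x 370 (y) x 125 high, origin at the centre of its underside, z up. In its open-topped bay, rim at 125, floor at 30 mm above the bench, stand three pairs of black vertical card guides facing each other along x, 45 mm apart along y. The bay runs 40 mm past the outer guides. Hood on top near the +y end, switch on top near the -y end.
- guide1 (a point): guide nearest the switch. The point is where a cassette's middle (half-way up its 123 mm) lies when fully home: 91.5 mm above the bench. Axes as the extractor's: x from channel to channel (117 mm between their bottoms), y through the cassette. Each channel is 13 mm wide at its narrowest, 10 deep, its mouth widened over the top 12 mm below the rim.
- guide2 (a point): the same for the middle guide
- guide3 (a point): the same for the third guide, 120 mm from the hood's axis
- hood (a joint): black fishtail hood on the upright threaded port of the extractor, 125 mm from the extractor's middle towards +y. Joint in rad, 0 just started on the thread, growing clockwise seen from above (screwing down); it sinks 8 mm a turn. A stop on the gasket lies at 7.2, well past the position wanted. Turns stiffly (about 0.12 N m) and stays where it is left.
- hood_cap (a point): middle of the hood's round knurled cap, on the screw axis: 50 mm diameter, 44 high, gripped from above to turn the hood; its top is 22 mm above this point, and the top of the duct, the highest thing below beside the cap, 22 mm below it. Turns with the hood.
- hood_mouth (a point): centre of the hood's flat mouth, 90 wide x 32 high, 95 mm from the screw axis and 38 mm below hood_cap; x points straight out of the mouth, away from the axis, z up. Turns with the hood.
- switch (a joint): the extractor's main switch, a steel bat toggle on top at the end away from the hood; rad, 0 off (leaning to the extractor's -x side, the robot's side), 1.0 fully on (leaning to +x). Stays where it is left; needs about 2 N at the tip.
- switch_tip (a point): the ball end (13 mm) of the 28 mm toggle, 25 mm above its pivot when off, 13 mm to the -x side of the pivot (to +x when on); 153 mm above the bench, 28 mm above the extractor's top. It lies 70 mm from guide1 along -y. Axes are the extractor's when half way.
- board_mid (a point): middle of the upper face of the green circuit board, 85 x 110, clamped level in a heavy board holder (loose, 0.9 kg, base 100 x 110, 150 over its knobs, 100 high with the parts); 89.5 mm above the bench. z up.
- discard: open grey plastic box for spent cassettes, loose, 0.45 kg, 180 (x) x 160 (y) x 85 high, walls and floor 4 mm; origin at the centre of its underside, z up.
- pack: white polystyrene pack, fixed, 150 (x) x 164 (y) x 60 high, with three slots along x, 14 mm wide, 48 mm apart along y, 50 deep; the fresh cassettes stand in them, their bottoms 10 mm above the bench. Origin at the centre of its underside.
- fresh1_mid (a point): a fresh filter cassette, pale media, standing in the pack at the start (may be absent): white frame, 110 wide x 10 thick x 95 high, with a grip tab 36 wide x 10 thick x 28 high centred on its top edge (123 high in all); some 90 g. Point: middle of the whole, 61.5 mm above the bottom edge, 47.5 below the tab's middle. x along the width, y through the thickness, z up to the tab; both faces alike.
- fresh2_mid (a point): another fresh cassette, like fresh1 (may be absent)
- fresh3_mid (a point): another fresh cassette, like fresh1 (may be absent)
- used1_mid (a point): a spent cassette, same shape and size as fresh1 with its media gone brown; if present it stands fully home in guide1 at the start
- used2_mid (a point): a spent cassette, same shape and size as fresh1 with its media gone brown; if present it stands fully home in guide2 at the start
- used3_mid (a point): a spent cassette, same shape and size as fresh1 with its media gone brown; if present it stands fully home in guide3 at the start
- spool: bystander: spool of solder, 52 diameter x 38 high; origin at its underside
- flux: bystander: flux jar, 44 diameter x 55 high; origin at its underside
- driver: bystander: screwdriver lying; origin at its underside
- cleaner: bystander: tip cleaner: black tub 68 diameter with brass wool; origin at its underside
- meter: bystander: multimeter 150 x 75 x 32, lying; origin at its underside
- tape: bystander: roll of tape, 84 diameter x 19; origin at its underside
Mind the look-alikes: they are no part of the job. Leave any blue look-alike of the part that bears fresh1_mid alone. What is shaped like the part that bears used3_mid but orange is not meant.

How it is judged:
By the outcome, as a careful person would: the job done as asked, in the order asked, and still so for the second after the job is handed in, with the robot touching nothing.
Of fresh1, fresh2, fresh3 only 2 to 3 are there at a start; the rules pass over those that are not, and their reading is None.
Of used1, used2, used3 only 2 to 3 are there at a start; the rules pass over those that are not, and their reading is None.
At some moment in a run one of discard, holder may be knocked a few centimetres aside while the robot is not near it.
It also fails if it takes over 210 s, if anything falls off the work surface, if the arm or the gripper's body presses on something with over 40 N, if the wrist force passes 120 N, or if a joint passes its speed limit or range.

## Working session

There is one attempt and no reset: what is moved stays moved. The work goes in short steps, Python scripts to look and compute and a shell command to move; the robot and the scene stay as the last step left them, time stands still between calls to the robot, and variables do not carry over. Pictures are saved under pics/ and viewed, at most 14 in all, crops included, and the job is handed in when it is done.

```bash
ls; mkdir -p pics; python3 - <<'E'
from bench import *
import cv2
s=state(); print({k:s[k] for k in ('clock','ee_pos','tcp_rot','gripper_width')})
for n in ('top','scene'):
    c=read_camera(n); cv2.imwrite(f'pics/{n}0.png',cv2.resize(c['image'][:,:,::-1],(800,600),interpolation=cv2.INTER_CUBIC)); print(n,c['mtx'],c['rvec'],c['tvec'])
E
```

```text
pics
{'clock': 0.0, 'ee_pos': array([ 0.21081895, -0.61410892,  0.2256932 ]), 'tcp_rot': array([-3.13964985e+00, -4.70606523e-05,  3.30787470e-01]), 'gripper_width': 0.09161599872246719}
top [[488.35577787   0.         260.30603962]
 [  0.         488.35577787 182.02246015]
 [  0.           0.           1.        ]] [ 2.13911127 -2.09735185  0.21497612] [0.00287181 0.56503407 1.96284503]
scene [[459.25869466   0.         251.50688503]
 [  0.         459.25869466 190.03864125]
 [  0.           0.           1.        ]] [ 2.11037356  0.91884098 -0.39821023] [-0.35530622 -0.13706656  1.75895261]
```

View pics/top0.png

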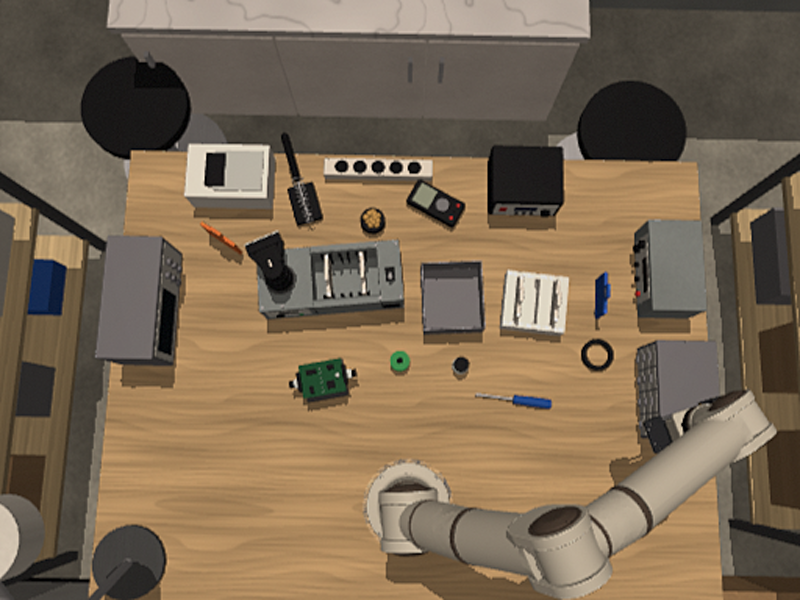

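View pics/scene0.png

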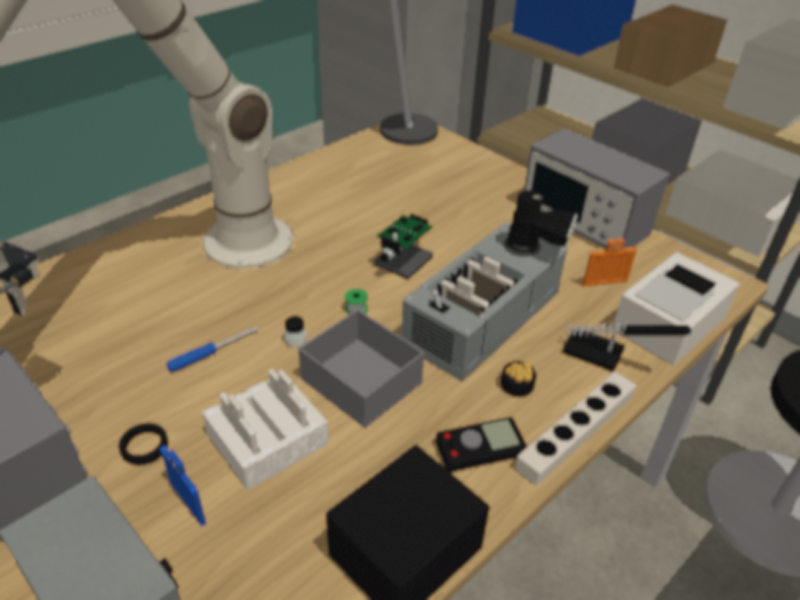

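The top view shows the extractor around (330,277) with two spent cassettes in the bay. Fresh cassettes stand in the two outer pack slots, around (520,302) and (555,302), with the middle slot empty. The discard box is at (452,297), the board at (325,380) and the hood at (275,265). Next I'll enlarge it.

```bash
cat > h.py <<'E'
from bench import *
import cv2, numpy as np
def cam(n):
    c=read_camera(n); c['R']=cv2.Rodrigues(c['rvec'])[0]; c['C']=-c['R'].T@c['tvec'].ravel(); return c
def ray(c,u,v,fish=False):
    K=c['mtx']; a=np.array([(u-K[0,2])/K[0,0],(v-K[1,2])/K[1,1]])
    if fish:
        r=np.hypot(*a)+1e-12; d=np.r_[a/r*np.sin(r),np.cos(r)]
    else: d=np.r_[a,1]
    return c['R'].T@d
def atz(c,u,v,z,fish=False):
    d=ray(c,u,v,fish); return c['C']+d*(z-c['C'][2])/d[2]
def crop(c,x0,y0,w,h,k,fn):
    im=c['image'][y0:y0+h,x0:x0+w,::-1]; cv2.imwrite('pics/'+fn,cv2.resize(im,(int(w*k),int(h*k)),interpolation=cv2.INTER_CUBIC))
E
python3 - <<'E'
from h import *
c=cam('top'); crop(c,155,140,220,130,3.6,'topc.png')
print(c['C'])
E
```

```text
[0.16585992 0.0169075  2.03573991]
```

View pics/topc.png

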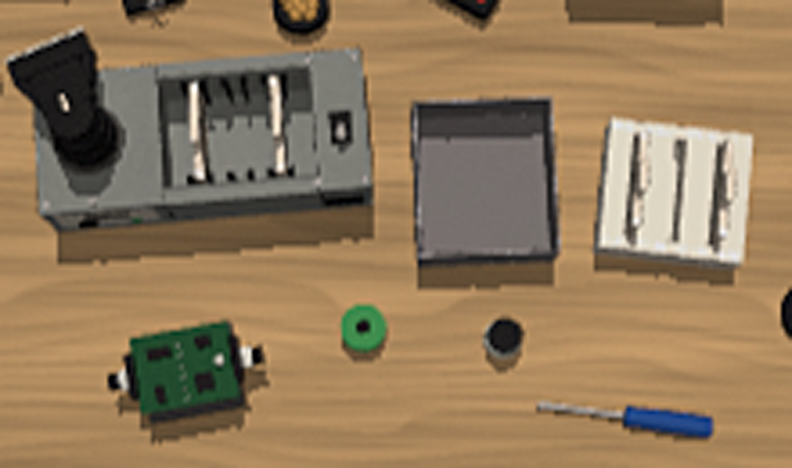

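```bash
python3 - <<'E'
from h import *
c=cam('top')
P=lambda u,v,z: atz(c,155+u/3.6,140+v/3.6,z)
for n,u,v,z in [('ext +x-y',361,50,.125),('ext -x-y',372,188,.125),('ext -x+y',38,213,.125),('bay tl',163,78,.125),('bay tr',310,66,.125),('bay br',318,180,.125),('bay bl',163,190,.125),
 ('cas a top',194,84,.125),('cas a bot',200,178,.125),('cas b top',274,76,.125),('cas b bot',280,172,.125),('switch',341,121,.153),
 ('disc tl',414,103,.085),('disc tr',550,99,.085),('disc br',556,258,.085),('disc bl',418,262,.085),
 ('pack tl',612,119,.06),('pack tr',752,134,.06),('pack br',744,264,.06),('pack bl',599,249,.06),
 ('brd tl',130,338,.0895),('brd tr',230,323,.0895),('brd br',244,402,.0895),('brd bl',146,417,.0895),
 ('slot1 top',639,135,.06),('slot1 bot',632,242,.06),('slot2 top',681,140,.06),('slot2 bot',676,240,.06),('slot3 top',724,143,.06),('slot3 bot',719,248,.06),
 ('tab1',642,175,.133),('tab3',728,182,.133),('hood mouth L',10,62,.17),('mouth R',82,30,.17),('cap',88,135,.2)]:
    print(n,P(u,v,z).round(4))
E
```

```text
ext +x-y [0.6665 0.0366 0.125 ]
ext -x-y [0.5095 0.0212 0.125 ]
ext -x+y [0.4742 0.3878 0.125 ]
bay tl [0.6296 0.2571 0.125 ]
bay tr [0.6468 0.0933 0.125 ]
bay br [0.5173 0.081  0.125 ]
bay bl [0.5026 0.2516 0.125 ]
cas a top [0.6235 0.2222 0.125 ]
cas a bot [0.5169 0.2113 0.125 ]
cas b top [0.6345 0.1332 0.125 ]
cas b bot [0.5254 0.1232 0.125 ]
switch [0.5784 0.0566 0.153 ]
disc tl [ 0.616  -0.0246  0.085 ]
disc tr [ 0.6238 -0.1795  0.085 ]
disc br [ 0.4413 -0.1862  0.085 ]
disc bl [ 0.4337 -0.0318  0.085 ]
pack tl [ 0.6075 -0.2534  0.06  ]
pack tr [ 0.5931 -0.4144  0.06  ]
pack br [ 0.4422 -0.4019  0.06  ]
pack bl [ 0.4561 -0.2376  0.06  ]
brd tl [0.3422 0.2852 0.0895]
brd tr [0.361  0.1754 0.0895]
brd br [0.2746 0.1569 0.0895]
brd bl [0.2562 0.2636 0.0895]
slot1 top [ 0.5893 -0.2843  0.06  ]
slot1 bot [ 0.4649 -0.2751  0.06  ]
slot2 top [ 0.5844 -0.3325  0.06  ]
slot2 bot [ 0.4682 -0.3251  0.06  ]
slot3 top [ 0.5819 -0.3819  0.06  ]
slot3 bot [ 0.46   -0.3739  0.06  ]
tab1 [ 0.5286 -0.276   0.133 ]
tab3 [ 0.5227 -0.3707  0.133 ]
hood mouth L [0.6333 0.4193 0.17  ]
mouth R [0.671  0.3426 0.17  ]
cap [0.5473 0.3249 0.2   ]
```

The bay shows spent cassettes in guide1 at crop (277,124) and guide3 at (197,131), with guide2 empty. The extractor centre is about (0.571,0.2125), yaw 0.096. The hood axis is about (0.559,0.337), and the mouth points to about +25°. I'll move over used1.

```bash
cat >> h.py <<'E'
def go(x,y,z,yaw):
    s=state(); p=s['ee_pos']; w=s['tcp_rot'][2]; d=np.array([x,y,z])-p
    dt=-(yaw-w); dt=(dt+np.pi)%(2*np.pi)-np.pi
    c,q=np.cos(yaw),np.sin(yaw)
    t=np.array([d[0]*c+d[1]*q, d[0]*q-d[1]*c, -d[2]])/.4
    print('at',p.round(4),s['tcp_rot'].round(4),'twist first',round(dt/np.pi,4),'tx,ty,tz',t.round(4),'norm/.15=',round(np.linalg.norm(t)/.15,2),'F',s['ft_force'].round(1),'w',round(s['gripper_width'],4),'g',round(s['grasp_force'],1),'t',s['clock'])
E
python3 -m inch '[{"tz":-0.094,"twist":0.0375},{"tz":-0.094,"twist":0.0375},{"tx":0.078,"ty":-0.1256},{"tx":0.078,"ty":-0.1256},{"tx":0.078,"ty":-0.1256}]' 0.6
python3 -m inch '[{"tx":0.078,"ty":-0.1256},{"tx":0.078,"ty":-0.1256},{"tx":0.078,"ty":-0.1256},{"tx":0.078,"ty":-0.1256},{"tx":0.078,"ty":-0.1256}]'
python3 -m inch '[{"tx":0.078,"ty":-0.1256},{"tx":0.078,"ty":-0.1256},{"tx":0.078,"ty":-0.1256},{"tx":0.078,"ty":-0.1256},{"tx":0.078,"ty":-0.1256}]'
python3 -m inch '[{"tx":0.078,"ty":-0.1256},{"tx":0},{"tx":0}]'
python3 - <<'E'
from h import *
go(.579,.128,.3,.096); print(state()['joint_pos'].round(2))
c=cam('wrist'); print(c['mtx'],c['C'],c['R'][2]); cv2.imwrite('pics/w0.png',cv2.resize(c['image'][:,:,::-1],(800,600),interpolation=cv2.INTER_CUBIC)); np.savez('w0.npz',**c)
E
```

```text
at [ 0.2109 -0.6144  0.2261] [-3.1404e+00 -1.0000e-04  3.3080e-01] twist first 0.0747 tx,ty,tz [ 1.0938 -1.7592 -0.1849] norm/.15= 13.86 F [-1.2  0.3  0.5] w 0.0917 g 0.0 t 0.2
[ 1.5   0.5  -0.43  1.55  0.22  1.14 -0.21]
[[297.31863964   0.         257.87744311]
 [  0.         297.31863964 184.02927019]
 [  0.           0.           1.        ]] [ 0.27310266 -0.59402832  0.38326332] [-0.23255269 -0.07873999 -0.96939118]schema error: expected keys tx, ty, tz, twist
schema error: expected keys tx, ty, tz, twist
schema error: expected keys tx, ty, tz, twist
schema error: expected keys tx, ty, tz, twist
```

View pics/w0.png

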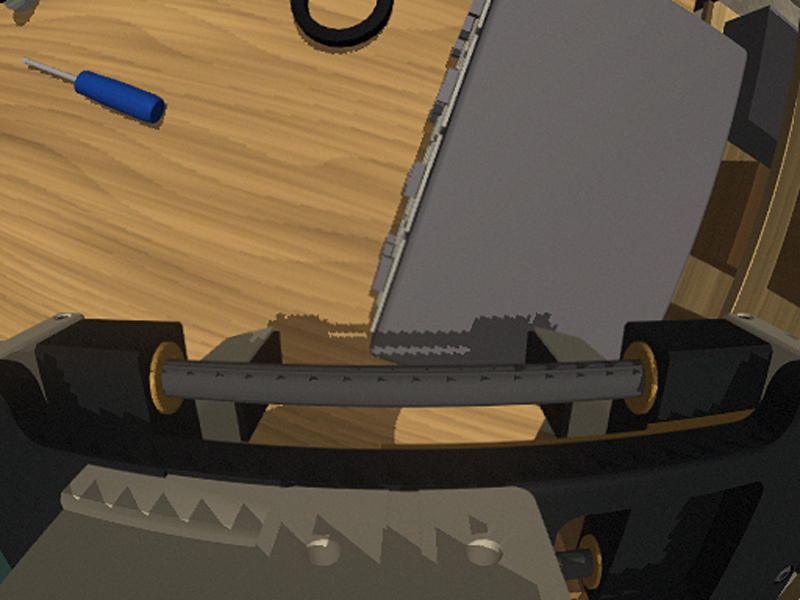

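The moves were refused because every row needs all four keys, so this view is still from the start pose. I'll resend them.

```bash

python3 -m inch '[{"tx":0,"ty":0,"tz":-0.094,"twist":0.0375},{"tx":0,"ty":0,"tz":-0.094,"twist":0.0375},{"tx":0.078,"ty":-0.1256,"tz":0,"twist":0},{"tx":0.078,"ty":-0.1256,"tz":0,"twist":0},{"tx":0.078,"ty":-0.1256,"tz":0,"twist":0}]' 0.6
python3 -m inch '[{"tx":0.078,"ty":-0.1256,"tz":0,"twist":0},{"tx":0.078,"ty":-0.1256,"tz":0,"twist":0},{"tx":0.078,"ty":-0.1256,"tz":0,"twist":0},{"tx":0.078,"ty":-0.1256,"tz":0,"twist":0},{"tx":0.078,"ty":-0.1256,"tz":0,"twist":0}]'
python3 -m inch '[{"tx":0.078,"ty":-0.1256,"tz":0,"twist":0},{"tx":0.078,"ty":-0.1256,"tz":0,"twist":0},{"tx":0.078,"ty":-0.1256,"tz":0,"twist":0},{"tx":0.078,"ty":-0.1256,"tz":0,"twist":0},{"tx":0.078,"ty":-0.1256,"tz":0,"twist":0}]'
python3 -m inch '[{"tx":0.078,"ty":-0.1256,"tz":0,"twist":0},{"tx":0,"ty":0,"tz":0,"twist":0},{"tx":0,"ty":0,"tz":0,"twist":0}]'
python3 - <<'E'
from h import *
go(.579,.128,.3,.096); print(state()['joint_pos'].round(2))
c=cam('wrist'); print(c['C']); cv2.imwrite('pics/w1.png',cv2.resize(c['image'][:,:,::-1],(800,600),interpolation=cv2.INTER_CUBIC)); np.savez('w1.npz',**c)
E
```

```text
clock: 0.88
ee_pos: [0.2907, -0.454, 0.302]
tcp_rot: [3.141, -0.0, 0.095]
ft_force: [0.4, 0.0, 1.2]
gripper_width: 0.0462
grasp_force: 0.0
clock: 1.5
ee_pos: [0.4219, -0.1892, 0.3022]
tcp_rot: [3.141, -0.0, 0.095]
ft_force: [0.9, -0.3, 0.2]
gripper_width: 0.0369
grasp_force: 0.0
clock: 2.12
ee_pos: [0.5536, 0.0753, 0.302]
tcp_rot: [3.141, -0.0, 0.094]
ft_force: [-0.3, -0.8, 0.3]
gripper_width: 0.0369
grasp_force: 0.0
clock: 2.5
ee_pos: [0.5788, 0.1268, 0.3014]
tcp_rot: [3.141, 0.001, 0.096]
ft_force: [0.7, -0.2, 0.8]
gripper_width: 0.0367
grasp_force: 0.0
at [0.5788 0.1268 0.3014] [3.1412e+00 1.0000e-03 9.6000e-02] twist first 0.0 tx,ty,tz [ 0.0008 -0.0029  0.0036] norm/.15= 0.03 F [ 0.7 -0.2  0.8] w 0.0367 g 0.0 t 2.5
[ 0.38  0.42 -0.86  1.6   0.33  1.27 -2.01]
[0.6442867  0.1323568  0.45857128]
```

View pics/w1.png

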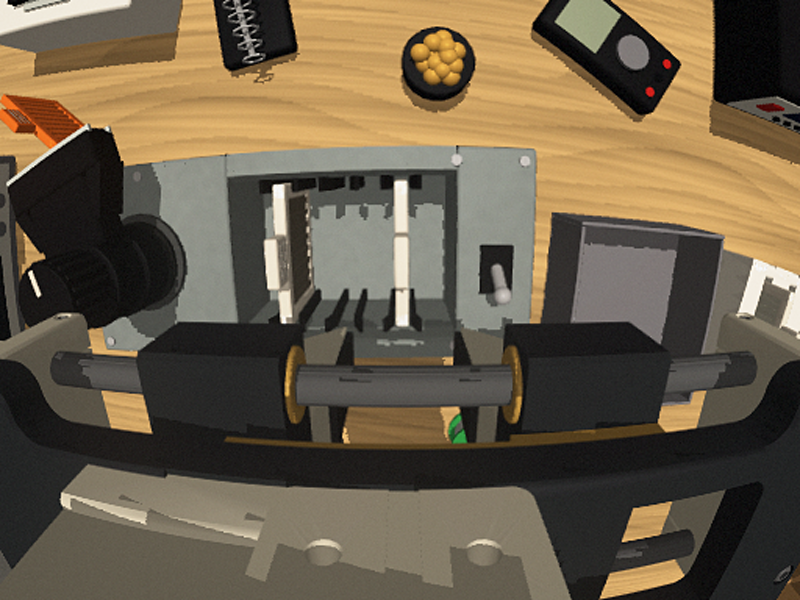

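The wrist view is sharp. It shows used1's tab at (401,235–290), used3's tab at (272,237–290), the switch tip at (502,296), the cap top around (38,292) with the duct pointing up and left, and guide2 empty at about (335,300).

```bash
python3 - <<'E'
from h import *
c=dict(np.load('w1.npz'))
k=.64
for n,u,v,z in [('tab1 +x',401,236,.153),('tab1 -x',401,289,.153),('c1 far frame',401,180,.125),('c1 near frame',402,326,.125),('tab3 +x',272,238,.153),('tab3 -x',271,290,.153),('c3 far',279,185,.125),('c3 near',289,322,.125),('sw',502,297,.153),('screw a',457,160,.125),('screw b',525,161,.125),('ext c',536,150,.125),('bay far R',458,176,.125),('bay far L',228,178,.125),('g2 far',355,183,.125),('cap .2',38,292,.2),('cap .22',38,292,.22)]:
    print(n,atz(c,u*k,v*k,z,True).round(4))
go(.579,.128,.3,.096)
E
```

```text
tab1 +x [0.6019 0.1295 0.153 ]
tab1 -x [0.5658 0.126  0.153 ]
c1 far frame [0.6383 0.1331 0.125 ]
c1 near frame [0.5298 0.1219 0.125 ]
tab3 +x [0.593  0.2169 0.153 ]
tab3 -x [0.5563 0.2163 0.153 ]
c3 far [0.6279 0.2215 0.125 ]
c3 near [0.524  0.2091 0.125 ]
sw [0.5668 0.0558 0.153 ]
screw a [0.6568 0.0948 0.125 ]
screw b [0.6626 0.045  0.125 ]
ext c [0.6719 0.0376 0.125 ]
bay far R [0.6454 0.0928 0.125 ]
bay far L [0.6312 0.2621 0.125 ]
g2 far [0.6333 0.1656 0.125 ]
cap .2 [0.5497 0.392  0.2   ]
cap .22 [0.5571 0.372  0.22  ]
at [0.5789 0.1256 0.3016] [3.1405e+00 8.0000e-04 9.4000e-02] twist first -0.0006 tx,ty,tz [ 0.0009 -0.006   0.0039] norm/.15= 0.05 F [-0.1 -0.3  0.3] w 0.0367 g 0.0 t 2.55
```

```bash

python3 -m inch '[{"tx":0.013,"ty":-0.004,"tz":0,"twist":-0.001},{"tx":0,"ty":0,"tz":0.11,"twist":0},{"tx":0,"ty":0,"tz":0.11,"twist":0},{"tx":0,"ty":0,"tz":0.11,"twist":0},{"tx":0,"ty":0,"tz":0.059,"twist":0}]' 0.72
python3 -m inch '[{"tx":0,"ty":0,"tz":0.06,"twist":0},{"tx":0,"ty":0,"tz":0,"twist":0}]'
python3 - <<'E'
from h import *
go(.584,.1277,.122,.1)
E
python3 -m inch '[{"tx":0,"ty":0,"tz":0,"twist":0},{"tx":0,"ty":0,"tz":0,"twist":0},{"tx":0,"ty":0,"tz":0,"twist":0}]' 1
python3 -m inch '[{"tx":0,"ty":0,"tz":-0.02,"twist":0},{"tx":0,"ty":0,"tz":-0.05,"twist":0},{"tx":0,"ty":0,"tz":-0.05,"twist":0}]'
```

```text
clock: 3.18
ee_pos: [0.5833, 0.1266, 0.144]
tcp_rot: [3.14, 0.003, 0.096]
ft_force: [-0.1, -0.8, -0.0]
gripper_width: 0.0257
grasp_force: 0.0
clock: 3.42
ee_pos: [0.5831, 0.1269, 0.1208]
tcp_rot: [3.141, 0.003, 0.096]
ft_force: [0.0, -0.6, -0.3]
gripper_width: 0.0257
grasp_force: 0.0
at [0.5831 0.1269 0.1208] [3.1406 0.0035 0.0962] twist first -0.0012 tx,ty,tz [ 0.0025 -0.0017 -0.0031] norm/.15= 0.03 F [ 0.  -0.6 -0.3] w 0.0257 g 0.0 t 3.425
clock: 3.8
ee_pos: [0.5852, 0.1291, 0.1238]
tcp_rot: [3.141, -0.002, 0.098]
ft_force: [0.3, -0.4, 5.3]
gripper_width: 0.0098
grasp_force: 30.0
clock: 4.18
ee_pos: [0.5843, 0.1293, 0.1721]
tcp_rot: [-3.141, -0.001, 0.099]
ft_force: [0.3, -0.2, -1.0]
gripper_width: 0.01
grasp_force: 30.0
```

```bash

python3 -m inch '[{"tx":0,"ty":0,"tz":-0.14,"twist":0},{"tx":0,"ty":0,"tz":-0.14,"twist":0.019},{"tx":-0.026,"ty":0.1215,"tz":0,"twist":0},{"tx":-0.026,"ty":0.1215,"tz":0,"twist":0},{"tx":-0.026,"ty":0.1215,"tz":0,"twist":0}]'
python3 -m inch '[{"tx":-0.026,"ty":0.1215,"tz":0,"twist":0},{"tx":-0.026,"ty":0.1215,"tz":0,"twist":0},{"tx":-0.026,"ty":0.1215,"tz":0,"twist":0},{"tx":0,"ty":0,"tz":0,"twist":0}]'
python3 - <<'E'
from h import *
go(.533,-.165,.1,.04)
c=cam('scene'); crop(c,130,100,250,170,3.2,'s1.png')
E
```

```text
clock: 4.8
ee_pos: [0.5585, -0.019, 0.2841]
tcp_rot: [3.141, -0.002, 0.039]
ft_force: [0.7, -1.2, -0.8]
gripper_width: 0.0102
grasp_force: 30.0
clock: 5.3
ee_pos: [0.5319, -0.1705, 0.2832]
tcp_rot: [3.139, 0.0, 0.03]
ft_force: [-0.0, -0.1, -1.1]
gripper_width: 0.0096
grasp_force: 30.0
at [ 0.5319 -0.1705  0.2832] [3.139e+00 1.000e-04 3.020e-02] twist first -0.0031 tx,ty,tz [ 0.0034 -0.0137  0.458 ] norm/.15= 3.06 F [-0.  -0.1 -1.1] w 0.0096 g 30.0 t 5.3
```

View pics/s1.png

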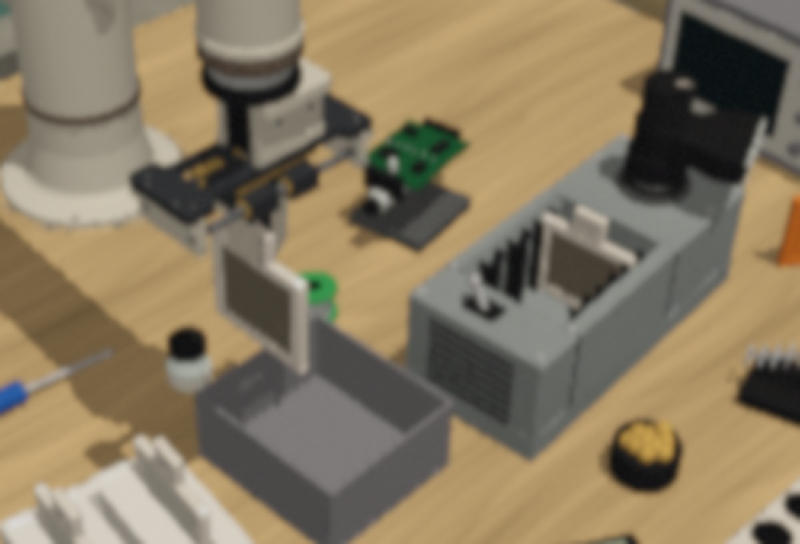

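The spent cassette hangs over the box, so I'll lower it in.

```bash

python3 -m inch '[{"tx":0.003,"ty":-0.012,"tz":0.1,"twist":-0.003},{"tx":0,"ty":0,"tz":0.12,"twist":0},{"tx":0,"ty":0,"tz":0.12,"twist":0},{"tx":0,"ty":0,"tz":0.09,"twist":0},{"tx":0,"ty":0,"tz":0.015,"twist":0}]'
python3 -m inch '[{"tx":0,"ty":0,"tz":0.01,"twist":0},{"tx":0,"ty":0,"tz":0,"twist":0}]'
python3 - <<'E'
from h import *
go(.533,-.165,.097,.04)
E
```

```text
clock: 5.98
ee_pos: [0.5329, -0.1576, 0.103]
tcp_rot: [-3.139, 0.003, 0.051]
ft_force: [0.4, -1.0, -0.7]
gripper_width: 0.0101
grasp_force: 30.0
clock: 6.22
ee_pos: [0.5354, -0.1598, 0.102]
tcp_rot: [3.141, -0.003, 0.049]
ft_force: [-0.2, -0.1, -0.9]
gripper_width: 0.0094
grasp_force: 30.0
at [ 0.5354 -0.1598  0.102 ] [ 3.1407e+00 -2.5000e-03  4.8600e-02] twist first 0.0027 tx,ty,tz [-0.0066  0.0129  0.0124] norm/.15= 0.13 F [-0.2 -0.1 -0.9] w 0.0094 g 30.0 t 6.225
```

```bash

python3 -m inch '[{"tx":0,"ty":0,"tz":0.011,"twist":0},{"tx":0,"ty":0,"tz":0,"twist":0}]'
python3 -m inch '[{"tx":0,"ty":0,"tz":0,"twist":0},{"tx":0,"ty":0,"tz":0,"twist":0}]' 0.72
python3 -m inch '[{"tx":0,"ty":0,"tz":-0.1,"twist":0},{"tx":0,"ty":0,"tz":-0.13,"twist":0},{"tx":0,"ty":0,"tz":-0.15,"twist":0.0534},{"tx":0,"ty":0,"tz":-0.13,"twist":0.0534},{"tx":0,"ty":0,"tz":0,"twist":0.0534}]' 0.4
python3 -m inch '[{"tx":0,"ty":0,"tz":0,"twist":0.0534},{"tx":0,"ty":0,"tz":0,"twist":0.0534},{"tx":0,"ty":0,"tz":0,"twist":0.0534},{"tx":0,"ty":0,"tz":0,"twist":0.0534},{"tx":0,"ty":0,"tz":0,"twist":0.0534}]'
python3 -m inch '[{"tx":0,"ty":0,"tz":0,"twist":0.0534},{"tx":0,"ty":0,"tz":0,"twist":0}]'
python3 - <<'E'
from h import *
go(.5755,.2175,.31,-1.471); print(state()['joint_pos'].round(2))
c=cam('top'); crop(c,255,150,90,75,5,'t1.png')
E
```

```text
clock: 6.48
ee_pos: [0.5356, -0.1603, 0.0976]
tcp_rot: [3.14, -0.003, 0.048]
ft_force: [0.4, 0.4, 5.2]
gripper_width: 0.0097
grasp_force: 30.0
clock: 6.72
ee_pos: [0.5342, -0.1601, 0.0962]
tcp_rot: [3.141, -0.0, 0.048]
ft_force: [-0.3, 0.9, 1.3]
gripper_width: 0.0239
grasp_force: 0.0
clock: 7.35
ee_pos: [0.5369, -0.1601, 0.3051]
tcp_rot: [-3.141, -0.009, -0.461]
ft_force: [-0.1, -0.0, -1.6]
gripper_width: 0.0551
grasp_force: 0.0
clock: 7.98
ee_pos: [0.5317, -0.1604, 0.2928]
tcp_rot: [3.127, 0.008, -1.192]
ft_force: [0.5, -0.8, -1.5]
gripper_width: 0.055
grasp_force: 0.0
clock: 8.22
ee_pos: [0.5302, -0.1587, 0.286]
tcp_rot: [3.111, 0.012, -1.254]
ft_force: [0.1, -0.6, 0.1]
gripper_width: 0.0553
grasp_force: 0.0
at [ 0.5302 -0.1587  0.286 ] [ 3.1111  0.0123 -1.2542] twist first 0.069 tx,ty,tz [-0.9245 -0.2064 -0.06  ] norm/.15= 6.33 F [ 0.1 -0.6  0.1] w 0.0553 g 0.0 t 8.225
[ 0.18  0.26  0.07  1.71 -0.01  1.2  -2.57]
```

View pics/t1.png

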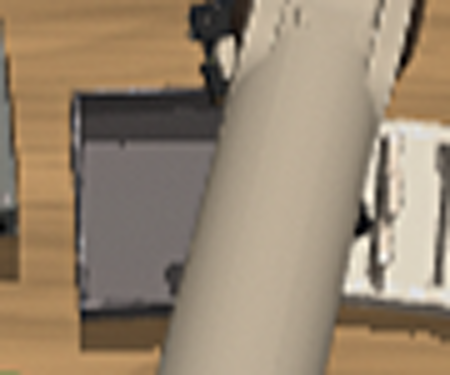

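Joint 7 hit its limit (-2.57) and the box is hidden by the arm in this view. I'll twist the other way.

```bash

python3 -m inch '[{"tx":0,"ty":0,"tz":-0.03,"twist":-0.055},{"tx":0,"ty":0,"tz":0,"twist":-0.055},{"tx":0,"ty":0,"tz":0,"twist":-0.055},{"tx":0,"ty":0,"tz":0,"twist":-0.055},{"tx":0,"ty":0,"tz":0,"twist":-0.055}]'
python3 -m inch '[{"tx":0,"ty":0,"tz":0,"twist":-0.055},{"tx":0,"ty":0,"tz":0,"twist":-0.055},{"tx":0,"ty":0,"tz":0,"twist":-0.055},{"tx":0,"ty":0,"tz":0,"twist":-0.055},{"tx":0,"ty":0,"tz":0,"twist":-0.055}]'
python3 -m inch '[{"tx":0,"ty":0,"tz":0,"twist":-0.055},{"tx":0,"ty":0,"tz":0,"twist":-0.055},{"tx":0,"ty":0,"tz":0,"twist":-0.055},{"tx":0,"ty":0,"tz":0,"twist":-0.055},{"tx":0,"ty":0,"tz":0,"twist":-0.055}]'
python3 -m inch '[{"tx":0,"ty":0,"tz":0,"twist":-0.055},{"tx":0,"ty":0,"tz":0,"twist":-0.055},{"tx":0,"ty":0,"tz":0,"twist":0}]'
python3 - <<'E'
from h import *
go(.5755,.2175,.31,1.671); print(state()['joint_pos'].round(2))
E
```

```text
clock: 8.9
ee_pos: [0.5306, -0.1598, 0.2987]
tcp_rot: [3.136, 0.03, -0.386]
ft_force: [0.2, 0.3, 0.4]
gripper_width: 0.0551
grasp_force: 0.0
clock: 9.52
ee_pos: [0.5306, -0.1598, 0.2989]
tcp_rot: [-3.123, 0.024, 0.479]
ft_force: [0.2, 0.4, 0.2]
gripper_width: 0.0555
grasp_force: 0.0
clock: 10.15
ee_pos: [0.5306, -0.1599, 0.2991]
tcp_rot: [-3.112, 0.001, 1.342]
ft_force: [-0.8, 0.2, 0.6]
gripper_width: 0.0555
grasp_force: 0.0
clock: 10.52
ee_pos: [0.5305, -0.1601, 0.299]
tcp_rot: [-3.113, -0.009, 1.68]
ft_force: [0.3, 0.1, -0.6]
gripper_width: 0.055
grasp_force: 0.0
at [ 0.5305 -0.1601  0.299 ] [-3.1126 -0.0087  1.6796] twist first 0.0027 tx,ty,tz [ 0.928   0.2063 -0.0276] norm/.15= 6.34 F [ 0.3  0.1 -0.6] w 0.055 g 0.0 t 10.525
[ 0.53  0.27 -0.34  1.68  0.1   1.23  0.27]
```

```bash
cat >> h.py <<'E'
from scipy.spatial.transform import Rotation as Ro
def go(x,y,z,yaw):
    s=state(); p=s['ee_pos']; w=s['tcp_rot']; d=np.array([x,y,z])-p
    R=Ro.from_euler('xyz',w); dt=-(yaw-w[2]); dt=(dt+np.pi)%(2*np.pi)-np.pi
    R2=R*Ro.from_euler('z',dt); t=R2.inv().apply(d)/.4
    print('at',p.round(4),'rot',w.round(3),'twist first',round(dt/np.pi,4),'txyz',t.round(4),'rows',round(np.linalg.norm(t)/.15,2),'F',s['ft_force'].round(1),'w',round(s['gripper_width'],4),'g',round(s['grasp_force'],1),'t',s['clock'],'q7',s['joint_pos'][6].round(2))
E
python3 - <<'E'
from h import *
go(.5755,.2175,.31,1.671)
E
```

```text
at [ 0.5305 -0.1601  0.299 ] rot [-3.113 -0.009  1.68 ] twist first 0.0027 txyz [ 0.9283  0.2057 -0.0257] rows 6.34 F [ 0.3  0.1 -0.6] w 0.055 g 0.0 t 10.525 q7 0.27
```

```bash

python3 -m inch '[{"tx":0.1326,"ty":0.0294,"tz":-0.004,"twist":0.003},{"tx":0.1326,"ty":0.0294,"tz":-0.004,"twist":0},{"tx":0.1326,"ty":0.0294,"tz":-0.004,"twist":0},{"tx":0.1326,"ty":0.0294,"tz":-0.004,"twist":0},{"tx":0.1326,"ty":0.0294,"tz":-0.004,"twist":0}]'
python3 -m inch '[{"tx":0.1326,"ty":0.0294,"tz":-0.004,"twist":0},{"tx":0.1326,"ty":0.0294,"tz":-0.004,"twist":0},{"tx":0,"ty":0,"tz":0,"twist":0},{"tx":0,"ty":0,"tz":0,"twist":0}]'
python3 - <<'E'
from h import *
go(.5755,.2175,.2,1.671)
c=cam('wrist'); print(c['C']); cv2.imwrite('pics/w2.png',cv2.resize(c['image'][:,:,::-1],(800,600),interpolation=cv2.INTER_CUBIC)); np.savez('w2.npz',**c)
E
```

```text
clock: 11.15
ee_pos: [0.5623, 0.1115, 0.3074]
tcp_rot: [-3.112, -0.008, 1.667]
ft_force: [0.3, -0.6, -0.4]
gripper_width: 0.055
grasp_force: 0.0
clock: 11.65
ee_pos: [0.5751, 0.2172, 0.31]
tcp_rot: [-3.111, -0.008, 1.669]
ft_force: [0.3, -0.2, -0.6]
gripper_width: 0.0551
grasp_force: 0.0
at [0.5751 0.2172 0.31  ] rot [-3.111 -0.008  1.669] twist first -0.0006 txyz [-0.0015  0.0096  0.2747] rows 1.83 F [ 0.3 -0.2 -0.6] w 0.0551 g 0.0 t 11.65 q7 -0.45
[0.57333735 0.28113511 0.46757983]
```

View pics/w2.png

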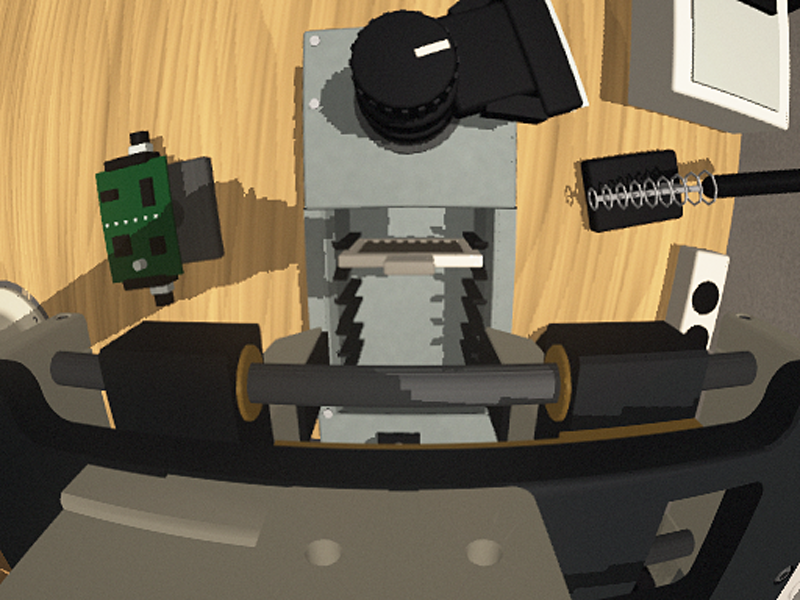

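This view shows the cap top centre at (405,62) with its white mark pointing to the mouth, the board centred at about (140,222), and used3's tab centred at about (410,262).

```bash
python3 - <<'E'
from h import *
c=dict(np.load('w2.npz')); k=.64
for n,u,v,z in [('tab3 front-left',385,272,.153),('tab3 front-right',435,272,.153),('tab back L',385,262,.153),('frame L',338,262,.125),('frame R',483,262,.125),('cap',405,62,.25),('cap',405,62,.256),('b1',97,173,.0895),('b2',165,157,.0895),('b3',184,275,.0895),('b4',112,287,.0895),('mark0',415,53,.252),('mark1',449,44,.252)]:
    print(n,atz(c,u*k,v*k,z,True).round(4))
E
```

```text
tab3 front-left [0.5581 0.213  0.153 ]
tab3 front-right [0.5926 0.2166 0.153 ]
tab back L [0.5575 0.22   0.153 ]
frame L [0.5205 0.2109 0.125 ]
frame R [0.6295 0.2224 0.125 ]
cap [0.5624 0.3346 0.25  ]
cap [0.5627 0.3332 0.256 ]
b1 [0.2666 0.2694 0.0895]
b2 [0.3475 0.2847 0.0895]
b3 [0.3708 0.178  0.0895]
b4 [0.2845 0.1575 0.0895]
mark0 [0.5667 0.339  0.252 ]
mark1 [0.5819 0.3453 0.252 ]
```

```bash
python3 - <<'E'
from h import *
go(.5755,.218,.128,1.671)
E
python3 -m inch '[{"tx":0,"ty":-0.003,"tz":0.11,"twist":0},{"tx":0,"ty":-0.003,"tz":0.11,"twist":0},{"tx":0,"ty":-0.003,"tz":0.11,"twist":0},{"tx":0,"ty":-0.003,"tz":0.07,"twist":0},{"tx":0,"ty":0,"tz":0,"twist":0}]' 0.5
python3 - <<'E'
from h import *
go(.5755,.218,.128,1.671)
E
```

```text
at [0.5754 0.2161 0.3099] rot [-3.111 -0.007  1.668] twist first -0.001 txyz [0.0014 0.0148 0.4546] rows 3.03 F [0.  0.1 0.4] w 0.0551 g 0.0 t 11.7 q7 -0.45
clock: 12.32
ee_pos: [0.5679, 0.2176, 0.1533]
tcp_rot: [-3.117, -0.009, 1.668]
ft_force: [-1.0, -0.7, 11.5]
gripper_width: 0.0458
grasp_force: 5.3
at [0.5679 0.2176 0.1533] rot [-3.117 -0.009  1.668] twist first -0.0011 txyz [-0.0014  0.0206  0.0627] rows 0.44 F [-1.  -0.7 11.5] w 0.0458 g 5.3 t 12.325 q7 -0.52
```

Wrong sign on ty: one finger touched the tab top at 11 N. I'll back up and correct.

```bash

python3 -m inch '[{"tx":0,"ty":0,"tz":-0.06,"twist":0},{"tx":0,"ty":0.02,"tz":0,"twist":0},{"tx":0,"ty":0,"tz":0,"twist":0}]' 0.45
python3 - <<'E'
from h import *
go(.5755,.218,.128,1.671)
E
```

```text
clock: 12.7
ee_pos: [0.5748, 0.2169, 0.1734]
tcp_rot: [-3.111, -0.007, 1.668]
ft_force: [-0.5, 0.5, 0.1]
gripper_width: 0.0506
grasp_force: 0.0
at [0.5748 0.2169 0.1734] rot [-3.111 -0.007  1.668] twist first -0.001 txyz [0.0017 0.0054 0.1135] rows 0.76 F [-0.5  0.5  0.1] w 0.0506 g 0.0 t 12.7 q7 -0.5
```

```bash

python3 -m inch '[{"tx":0.001,"ty":0.002,"tz":0.05,"twist":0},{"tx":0.001,"ty":0.003,"tz":0.05,"twist":0},{"tx":0,"ty":0,"tz":0.013,"twist":0},{"tx":0,"ty":0,"tz":0,"twist":0}]'
python3 -m inch '[{"tx":0,"ty":0,"tz":0,"twist":0},{"tx":0,"ty":0,"tz":0,"twist":0},{"tx":0,"ty":0,"tz":0,"twist":0}]' 1
python3 -m inch '[{"tx":0,"ty":0,"tz":-0.02,"twist":0},{"tx":0,"ty":0,"tz":-0.04,"twist":0},{"tx":0,"ty":0,"tz":-0.05,"twist":0}]'
python3 - <<'E'
from h import *
go(.5755,.218,.30,1.671)
E
```

```text
clock: 13.2
ee_pos: [0.5736, 0.2201, 0.1274]
tcp_rot: [-3.109, -0.007, 1.672]
ft_force: [0.0, 0.5, -0.2]
gripper_width: 0.0506
grasp_force: 0.0
clock: 13.58
ee_pos: [0.5745, 0.2199, 0.1286]
tcp_rot: [-3.111, -0.008, 1.671]
ft_force: [0.8, 0.4, 0.0]
gripper_width: 0.0357
grasp_force: 29.9
clock: 13.95
ee_pos: [0.5758, 0.2198, 0.174]
tcp_rot: [-3.111, -0.008, 1.671]
ft_force: [-0.1, 0.5, -0.8]
gripper_width: 0.0355
grasp_force: 29.9
at [0.5758 0.2198 0.174 ] rot [-3.111 -0.008  1.671] twist first 0.0001 txyz [-0.0019 -0.0109 -0.3148] rows 2.1 F [-0.1  0.5 -0.8] w 0.0355 g 29.9 t 13.95 q7 -0.5
```

```bash

python3 -m inch '[{"tx":0,"ty":-0.004,"tz":-0.11,"twist":0},{"tx":0,"ty":-0.004,"tz":-0.11,"twist":0},{"tx":0,"ty":-0.003,"tz":-0.1,"twist":0}]'
python3 - <<'E'
from h import *
go(.533,-.06,.30,1.61)
E
```

```text
clock: 14.32
ee_pos: [0.5756, 0.219, 0.3042]
tcp_rot: [-3.113, -0.008, 1.672]
ft_force: [0.3, 0.1, -0.5]
gripper_width: 0.036
grasp_force: 29.9
at [0.5756 0.219  0.3042] rot [-3.113 -0.008  1.672] twist first 0.0196 txyz [-0.6929 -0.1335  0.01  ] rows 4.7 F [ 0.3  0.1 -0.5] w 0.036 g 29.9 t 14.325 q7 -0.45
```

```bash

python3 -m inch '[{"tx":0,"ty":0,"tz":0,"twist":0.02},{"tx":-0.1386,"ty":-0.0267,"tz":0.002,"twist":0},{"tx":-0.1386,"ty":-0.0267,"tz":0.002,"twist":0},{"tx":-0.1386,"ty":-0.0267,"tz":0.002,"twist":0},{"tx":-0.1386,"ty":-0.0267,"tz":0.002,"twist":0}]'
python3 -m inch '[{"tx":-0.1386,"ty":-0.0267,"tz":0.002,"twist":0},{"tx":0,"ty":0,"tz":0,"twist":0}]'
python3 - <<'E'
from h import *
go(.533,-.06,.30,1.61)
c=cam('scene'); crop(c,130,100,250,170,3.2,'s2.png')
E
```

```text
clock: 14.95
ee_pos: [0.5408, -0.006, 0.2994]
tcp_rot: [-3.113, -0.005, 1.609]
ft_force: [1.5, -0.2, -0.5]
gripper_width: 0.0354
grasp_force: 29.9
clock: 15.2
ee_pos: [0.5316, -0.0667, 0.2982]
tcp_rot: [-3.111, -0.002, 1.599]
ft_force: [0.3, 0.3, -1.6]
gripper_width: 0.0359
grasp_force: 29.9
at [ 0.5316 -0.0667  0.2982] rot [-3.111e+00 -2.000e-03  1.599e+00] twist first -0.0035 txyz [ 0.0167  0.0039 -0.0046] rows 0.12 F [ 0.3  0.3 -1.6] w 0.0359 g 29.9 t 15.2 q7 0.02
```

View pics/s2.png

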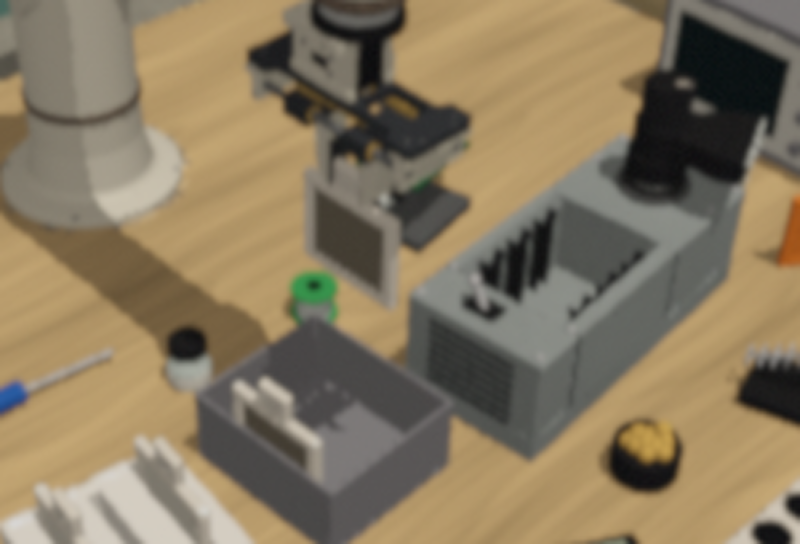

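The first cassette stands upright in the box and the bay is empty. I'll lower the second one.

```bash

python3 -m inch '[{"tx":0.017,"ty":0.008,"tz":0.11,"twist":0},{"tx":0,"ty":0.003,"tz":0.12,"twist":0},{"tx":0,"ty":0.003,"tz":0.12,"twist":0},{"tx":0,"ty":0.003,"tz":0.1,"twist":0},{"tx":0,"ty":0,"tz":0.02,"twist":0}]'
python3 -m inch '[{"tx":0,"ty":0,"tz":0.01,"twist":0},{"tx":0,"ty":0,"tz":0.01,"twist":0},{"tx":0,"ty":0,"tz":0,"twist":0}]'
python3 - <<'E'
from h import *
go(.533,-.06,.102,1.61)
E
```

```text
clock: 15.88
ee_pos: [0.5315, -0.0505, 0.1071]
tcp_rot: [-3.106, -0.007, 1.611]
ft_force: [0.7, 0.1, -0.6]
gripper_width: 0.0357
grasp_force: 29.9
clock: 16.25
ee_pos: [0.5344, -0.0523, 0.1023]
tcp_rot: [-3.114, -0.005, 1.609]
ft_force: [-0.5, 0.9, 0.9]
gripper_width: 0.0358
grasp_force: 29.9
at [ 0.5344 -0.0523  0.1023] rot [-3.114 -0.005  1.609] twist first -0.0004 txyz [-0.0192 -0.0042  0.0009] rows 0.13 F [-0.5  0.9  0.9] w 0.0358 g 29.9 t 16.25 q7 -0.1
```

```bash

python3 -m inch '[{"tx":0,"ty":0,"tz":0.002,"twist":0},{"tx":0,"ty":0,"tz":0,"twist":0}]' 0.5
python3 -m inch '[{"tx":0,"ty":-0.002,"tz":-0.05,"twist":0},{"tx":0,"ty":-0.003,"tz":-0.11,"twist":0},{"tx":0,"ty":-0.004,"tz":-0.12,"twist":0.054},{"tx":0,"ty":0,"tz":-0.12,"twist":0.054},{"tx":0,"ty":0,"tz":-0.05,"twist":0.054}]'
python3 -m inch '[{"tx":0,"ty":0,"tz":0,"twist":0.054},{"tx":0,"ty":0,"tz":0,"twist":0.054},{"tx":0,"ty":0,"tz":0,"twist":0.054},{"tx":0,"ty":0,"tz":0,"twist":0.054},{"tx":0,"ty":0,"tz":0,"twist":0.054}]'
python3 -m inch '[{"tx":0,"ty":0,"tz":0,"twist":0.054},{"tx":0,"ty":0,"tz":0,"twist":0.054},{"tx":0,"ty":0,"tz":0,"twist":0}]'
python3 - <<'E'
from h import *
go(.530,-.279,.28,-.087)
E
```

```text
clock: 16.5
ee_pos: [0.5329, -0.0525, 0.1002]
tcp_rot: [-3.111, -0.005, 1.608]
ft_force: [0.8, 0.5, 0.1]
gripper_width: 0.0456
grasp_force: 0.1
clock: 17.12
ee_pos: [0.5362, -0.0533, 0.2833]
tcp_rot: [-3.116, 0.009, 1.094]
ft_force: [-0.0, -0.4, -0.1]
gripper_width: 0.0461
grasp_force: 0.0
clock: 17.75
ee_pos: [0.5346, -0.0533, 0.2799]
tcp_rot: [-3.13, 0.03, 0.246]
ft_force: [-0.1, -0.5, -0.1]
gripper_width: 0.0457
grasp_force: 0.0
clock: 18.12
ee_pos: [0.5346, -0.0533, 0.2799]
tcp_rot: [-3.14, 0.032, -0.086]
ft_force: [-0.4, 0.9, 0.7]
gripper_width: 0.0461
grasp_force: 0.0
at [ 0.5346 -0.0533  0.2799] rot [-3.14   0.032 -0.086] twist first 0.0002 txyz [ 0.0375  0.5632 -0.0024] rows 3.76 F [-0.4  0.9  0.7] w 0.0461 g 0.0 t 18.125 q7 -1.64
```

```bash

python3 -m inch '[{"tx":0.0094,"ty":0.1408,"tz":-0.001,"twist":0},{"tx":0.0094,"ty":0.1408,"tz":-0.001,"twist":0},{"tx":0.0094,"ty":0.1408,"tz":-0.001,"twist":0},{"tx":0.0094,"ty":0.1408,"tz":0,"twist":0},{"tx":0,"ty":0,"tz":0,"twist":0}]'
python3 - <<'E'
from h import *
go(.530,-.279,.28,-.087)
c=cam('wrist'); print(c['C']); cv2.imwrite('pics/w3.png',cv2.resize(c['image'][:,:,::-1],(800,600),interpolation=cv2.INTER_CUBIC)); np.savez('w3.npz',**c)
E
```

```text
clock: 18.75
ee_pos: [0.5277, -0.2857, 0.2798]
tcp_rot: [3.14, 0.033, -0.094]
ft_force: [-0.4, 0.2, -0.1]
gripper_width: 0.0463
grasp_force: 0.0
at [ 0.5277 -0.2857  0.2798] rot [ 3.14   0.033 -0.094] twist first -0.0021 txyz [ 0.0042 -0.0173 -0.0006] rows 0.12 F [-0.4  0.2 -0.1] w 0.0463 g 0.0 t 18.75 q7 -1.23
[ 0.59824124 -0.2929864   0.43475775]
```

View pics/w3.png

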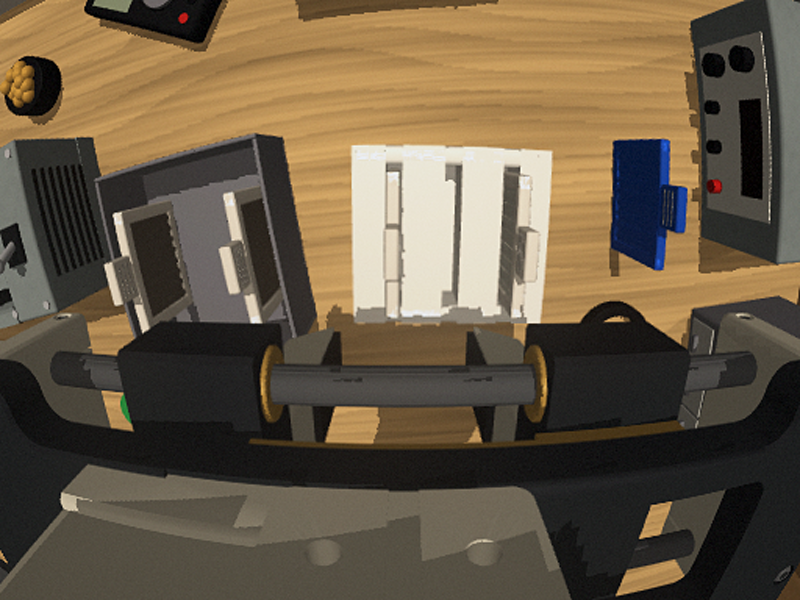

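Both spent cassettes stand in the box. The fresh tabs are at (391,231–284) and (531,230–282).

```bash
python3 - <<'E'
from h import *
c=dict(np.load('w3.npz')); k=.64
for n,u,v,z in [('A+',391,231,.133),('A-',391,284,.133),('Af+',393,173,.105),('Af-',392,317,.105),('B+',532,229,.133),('B-',532,281,.133),('pk',353,147,.06),('pk',551,152,.06),('A slot',395,165,.06),('B slot',516,166,.06)]:
    print(n,atz(c,u*k,v*k,z,True).round(4))
go(.529,-.279,.102,-.087)
E
```

```text
A+ [ 0.5507 -0.281   0.133 ]
A- [ 0.5147 -0.2774  0.133 ]
Af+ [ 0.5876 -0.2853  0.105 ]
Af- [ 0.4812 -0.2741  0.105 ]
B+ [ 0.5442 -0.3755  0.133 ]
B- [ 0.5079 -0.3745  0.133 ]
pk [ 0.6104 -0.2545  0.06  ]
pk [ 0.5947 -0.4153  0.06  ]
A slot [ 0.5924 -0.2865  0.06  ]
B slot [ 0.5844 -0.3844  0.06  ]
at [ 0.5289 -0.2818  0.2798] rot [-3.14   0.033 -0.09 ] twist first -0.0009 txyz [ 0.0142 -0.0064  0.4443] rows 2.96 F [-0.8  0.7 -0.5] w 0.0464 g 0.0 t 18.8 q7 -1.23
```

```bash

python3 -m inch '[{"tx":0.02,"ty":-0.006,"tz":0.08,"twist":0.003},{"tx":0.002,"ty":0,"tz":0.12,"twist":0},{"tx":0.002,"ty":0,"tz":0.12,"twist":0},{"tx":0.002,"ty":0,"tz":0.1,"twist":0},{"tx":0,"ty":0,"tz":0.024,"twist":0}]'
python3 -m inch '[{"tx":0,"ty":0,"tz":0,"twist":0}]'
python3 - <<'E'
from h import *
go(.5335,-.2793,.1005,-.1)
E
```

```text
clock: 19.42
ee_pos: [0.5334, -0.2737, 0.0997]
tcp_rot: [-3.137, 0.037, -0.093]
ft_force: [0.1, 0.5, 0.1]
gripper_width: 0.0461
grasp_force: 0.0
clock: 19.55
ee_pos: [0.5355, -0.2757, 0.1027]
tcp_rot: [-3.139, 0.032, -0.095]
ft_force: [0.9, 0.7, 0.9]
gripper_width: 0.0459
grasp_force: 0.0
at [ 0.5355 -0.2757  0.1027] rot [-3.139  0.032 -0.095] twist first 0.0016 txyz [-0.004   0.0095  0.0057] rows 0.08 F [0.9 0.7 0.9] w 0.0459 g 0.0 t 19.55 q7 -1.26
```

```bash

python3 -m inch '[{"tx":-0.004,"ty":0.008,"tz":0.004,"twist":0.0016},{"tx":0,"ty":0,"tz":0,"twist":0}]'
python3 -m inch '[{"tx":0,"ty":0,"tz":0,"twist":0},{"tx":0,"ty":0,"tz":0,"twist":0},{"tx":0,"ty":0,"tz":0,"twist":0}]' 1
python3 -m inch '[{"tx":0,"ty":0,"tz":-0.02,"twist":0},{"tx":0.001,"ty":0,"tz":-0.05,"twist":0},{"tx":0.002,"ty":0,"tz":-0.08,"twist":0},{"tx":-0.003,"ty":0,"tz":-0.1,"twist":0},{"tx":-0.003,"ty":0,"tz":-0.1,"twist":0}]'
python3 -m inch '[{"tx":-0.003,"ty":0,"tz":-0.12,"twist":0},{"tx":0,"ty":0,"tz":-0.03,"twist":0}]'
python3 - <<'E'
from h import *
go(.5800,.173,.30,.1)
E
```

```text
clock: 19.8
ee_pos: [0.5338, -0.2808, 0.1025]
tcp_rot: [3.142, 0.029, -0.103]
ft_force: [0.5, 0.8, -0.1]
gripper_width: 0.0458
grasp_force: 0.0
clock: 20.18
ee_pos: [0.5331, -0.2798, 0.101]
tcp_rot: [-3.14, 0.031, -0.102]
ft_force: [-0.1, -1.0, -0.3]
gripper_width: 0.0204
grasp_force: 0.0
clock: 20.8
ee_pos: [0.536, -0.2802, 0.2422]
tcp_rot: [-3.14, 0.032, -0.102]
ft_force: [0.2, 0.1, -0.6]
gripper_width: 0.0099
grasp_force: 30.0
clock: 21.05
ee_pos: [0.5386, -0.2812, 0.3051]
tcp_rot: [3.141, 0.025, -0.102]
ft_force: [-0.4, -0.6, -1.0]
gripper_width: 0.01
grasp_force: 30.0
at [ 0.5386 -0.2812  0.3051] rot [ 3.141  0.025 -0.102] twist first -0.0644 txyz [ 0.2166 -1.1195  0.0119] rows 7.6 F [-0.4 -0.6 -1. ] w 0.01 g 30.0 t 21.05 q7 -1.25
```

```bash

python3 -m inch '[{"tx":0,"ty":0,"tz":0,"twist":-0.032},{"tx":0,"ty":0,"tz":0,"twist":-0.032},{"tx":0.0271,"ty":-0.12,"tz":0.0015,"twist":0},{"tx":0.0271,"ty":-0.14,"tz":0.0015,"twist":0},{"tx":0.0271,"ty":-0.14,"tz":0.0015,"twist":0}]'
python3 -m inch '[{"tx":0.0271,"ty":-0.14,"tz":0.0015,"twist":0},{"tx":0.0271,"ty":-0.14,"tz":0.0015,"twist":0},{"tx":0.0271,"ty":-0.14,"tz":0.0015,"twist":0},{"tx":0.0271,"ty":-0.14,"tz":0.0015,"twist":0},{"tx":0.0271,"ty":-0.14,"tz":0.0015,"twist":0}]'
python3 -m inch '[{"tx":0,"ty":-0.01,"tz":0,"twist":0},{"tx":0,"ty":0,"tz":0,"twist":0},{"tx":0,"ty":0,"tz":0,"twist":0}]'
python3 - <<'E'
from h import *
go(.5800,.173,.23,.1)
c=cam('scene'); crop(c,230,80,150,110,5,'s3.png'); np.savez('s3.npz',**c)
c=cam('wrist');cv2.imwrite('pics/w4.png',cv2.resize(c['image'][:,:,::-1],(800,600),interpolation=cv2.INTER_CUBIC)); np.savez('w4.npz',**c)
E
```

```text
clock: 21.68
ee_pos: [0.5528, -0.1164, 0.2982]
tcp_rot: [-3.134, 0.032, 0.098]
ft_force: [1.2, 1.0, -1.0]
gripper_width: 0.0096
grasp_force: 30.0
clock: 22.3
ee_pos: [0.5791, 0.1675, 0.2957]
tcp_rot: [-3.135, 0.032, 0.099]
ft_force: [0.6, -0.5, -1.3]
gripper_width: 0.0096
grasp_force: 30.0
clock: 22.68
ee_pos: [0.5795, 0.1677, 0.2962]
tcp_rot: [-3.135, 0.032, 0.096]
ft_force: [0.6, 0.2, -0.7]
gripper_width: 0.0094
grasp_force: 30.0
at [0.5795 0.1677 0.2962] rot [-3.135  0.032  0.096] twist first -0.0013 txyz [ 0.0079 -0.012   0.1654] rows 1.11 F [ 0.6  0.2 -0.7] w 0.0094 g 30.0 t 22.675 q7 -1.87
```

View pics/s3.png

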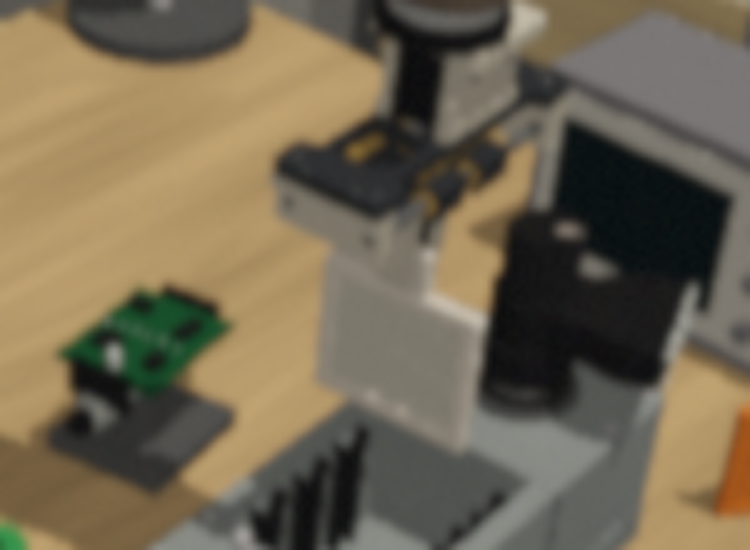

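The cassette hangs upright and square, with its bottom corners at (320,383) and (465,447).

```bash
python3 - <<'E'
from h import *
c=dict(np.load('s3.npz'))
for (u,v),s in (((465,447),1),((320,383),-1)):
  d=ray(c,230+u/5,80+v/5)
  # intersect with cassette plane through (.5795,.168), normal e_y
  n=np.array([-.0998,.995,0]); P=np.array([.5795,.168,0]); t=n@(P-c['C'])/(n@d); X=c['C']+t*d; print(X.round(4), 'along',((X-P)@np.array([.995,.0998,0])).round(4))
E
```

```text
[0.6371 0.1738 0.2023] along 0.0578
[0.53   0.163  0.1968] along -0.0498
```

```bash

python3 -m inch '[{"tx":0.004,"ty":-0.0145,"tz":0.06,"twist":-0.0013},{"tx":0.004,"ty":0,"tz":0.09,"twist":0},{"tx":0,"ty":0,"tz":0,"twist":0},{"tx":0,"ty":0,"tz":0,"twist":0}]'
for i in 1 2 3 4 5 6; do python3 -m inch '[{"tx":0,"ty":0,"tz":0,"twist":0}]' | grep -E "ee_pos|tcp_rot"; done
```

```text
clock: 23.28
ee_pos: [0.5809, 0.1758, 0.2379]
tcp_rot: [-3.134, 0.029, 0.102]
ft_force: [0.2, -0.8, -0.1]
gripper_width: 0.0099
grasp_force: 30.0
ee_pos: [0.5812, 0.1764, 0.2386]
tcp_rot: [-3.133, 0.028, 0.102]
ee_pos: [0.5808, 0.1765, 0.238]
tcp_rot: [-3.134, 0.029, 0.103]
ee_pos: [0.5803, 0.1764, 0.2373]
tcp_rot: [-3.134, 0.03, 0.103]
ee_pos: [0.5801, 0.1764, 0.2369]
tcp_rot: [-3.134, 0.03, 0.103]
ee_pos: [0.5801, 0.1764, 0.2367]
tcp_rot: [-3.134, 0.031, 0.103]
ee_pos: [0.58, 0.1764, 0.2366]
tcp_rot: [-3.134, 0.031, 0.103]
```

```bash

python3 -m inch '[{"tx":0,"ty":0.006,"tz":0.02,"twist":0},{"tx":0.0005,"ty":0,"tz":0.02,"twist":0},{"tx":0.0005,"ty":0,"tz":0.02,"twist":0},{"tx":0.0005,"ty":0,"tz":0.015,"twist":0},{"tx":0,"ty":0,"tz":0,"twist":0}]'
python3 -m inch '[{"tx":0,"ty":0,"tz":0,"twist":0},{"tx":0,"ty":0,"tz":0,"twist":0}]'
```

```text
clock: 24.65
ee_pos: [0.5795, 0.174, 0.2058]
tcp_rot: [-3.134, 0.032, 0.103]
ft_force: [0.2, -0.1, -1.4]
gripper_width: 0.0096
grasp_force: 30.0
clock: 24.9
ee_pos: [0.5802, 0.1741, 0.207]
tcp_rot: [-3.134, 0.03, 0.103]
ft_force: [0.3, -0.9, -0.4]
gripper_width: 0.0099
grasp_force: 30.0
```

```bash

python3 -m inch '[{"tx":0.0005,"ty":0,"tz":0.03,"twist":0},{"tx":0.001,"ty":0,"tz":0.03,"twist":0},{"tx":0,"ty":0,"tz":0,"twist":0}]'
python3 -m inch '[{"tx":0.001,"ty":0,"tz":0.04,"twist":0},{"tx":0.001,"ty":0,"tz":0.04,"twist":0},{"tx":0.001,"ty":0,"tz":0.03,"twist":0},{"tx":0,"ty":0,"tz":0,"twist":0}]'
python3 -m inch '[{"tx":0.001,"ty":0,"tz":0.01,"twist":0},{"tx":0,"ty":0,"tz":0,"twist":0},{"tx":0,"ty":0,"tz":0,"twist":0}]'
```

```text
clock: 25.28
ee_pos: [0.5787, 0.174, 0.1808]
tcp_rot: [-3.134, 0.034, 0.103]
ft_force: [-0.2, 0.1, -2.1]
gripper_width: 0.0097
grasp_force: 30.0
clock: 25.78
ee_pos: [0.5786, 0.1744, 0.1369]
tcp_rot: [-3.134, 0.034, 0.103]
ft_force: [-0.1, -0.4, -0.8]
gripper_width: 0.0099
grasp_force: 30.0
clock: 26.15
ee_pos: [0.5802, 0.1746, 0.135]
tcp_rot: [-3.134, 0.03, 0.103]
ft_force: [1.5, -0.9, -1.3]
gripper_width: 0.0098
grasp_force: 30.0
```

```bash

python3 -m inch '[{"tx":0,"ty":0,"tz":0.01,"twist":0},{"tx":0,"ty":0,"tz":0,"twist":0},{"tx":0,"ty":0,"tz":0,"twist":0}]'
python3 -m inch '[{"tx":0,"ty":0,"tz":0.007,"twist":0},{"tx":0,"ty":0,"tz":0,"twist":0},{"tx":0,"ty":0,"tz":0,"twist":0}]'
python3 -m inch '[{"tx":0,"ty":0,"tz":0.006,"twist":0},{"tx":0,"ty":0,"tz":0,"twist":0},{"tx":0,"ty":0,"tz":0,"twist":0}]'
```

```text
clock: 26.52
ee_pos: [0.5797, 0.1746, 0.1305]
tcp_rot: [-3.134, 0.031, 0.103]
ft_force: [0.3, -0.1, -1.5]
gripper_width: 0.0099
grasp_force: 30.0
clock: 26.9
ee_pos: [0.5802, 0.1749, 0.1287]
tcp_rot: [-3.134, 0.029, 0.103]
ft_force: [-0.4, -1.4, 5.4]
gripper_width: 0.01
grasp_force: 30.0
clock: 27.28
ee_pos: [0.5803, 0.1752, 0.1286]
tcp_rot: [-3.134, 0.029, 0.103]
ft_force: [-5.4, -2.9, 20.2]
gripper_width: 0.01
grasp_force: 30.0
```

It's home: contact at TCP 0.1286 matches the 8 mm grip shift. I'll release it and go for fresh B.

```bash

python3 -m inch '[{"tx":0,"ty":0,"tz":-0.006,"twist":0},{"tx":0,"ty":0,"tz":0,"twist":0},{"tx":0,"ty":0,"tz":0,"twist":0}]' 0.72
python3 -m inch '[{"tx":0,"ty":0,"tz":-0.04,"twist":0},{"tx":-0.002,"ty":0,"tz":-0.12,"twist":0},{"tx":-0.002,"ty":0,"tz":-0.13,"twist":0},{"tx":-0.002,"ty":0,"tz":-0.11,"twist":0.032},{"tx":0,"ty":0,"tz":0,"twist":0.034}]'
python3 - <<'E'
from h import *
go(.530,-.375,.28,-.1)
E
```

```text
clock: 27.65
ee_pos: [0.5794, 0.1748, 0.1273]
tcp_rot: [-3.134, 0.031, 0.103]
ft_force: [0.3, -0.1, 1.0]
gripper_width: 0.0254
grasp_force: 0.0
clock: 28.28
ee_pos: [0.585, 0.1749, 0.2939]
tcp_rot: [-3.137, 0.023, -0.108]
ft_force: [-0.4, 0.1, -0.4]
gripper_width: 0.0253
grasp_force: 0.0
at [0.585  0.1749 0.2939] rot [-3.137  0.023 -0.108] twist first -0.0025 txyz [1.3000e-03 1.3817e+00 2.7600e-02] rows 9.21 F [-0.4  0.1 -0.4] w 0.0253 g 0.0 t 28.275 q7 -2.07
```

```bash

python3 -m inch '[{"tx":0,"ty":0.12,"tz":0,"twist":-0.0025},{"tx":0,"ty":0.14,"tz":0,"twist":0},{"tx":0,"ty":0.14,"tz":0,"twist":0},{"tx":0,"ty":0.14,"tz":0,"twist":0},{"tx":0,"ty":0.14,"tz":0,"twist":0}]' 0.6
python3 -m inch '[{"tx":0,"ty":0.14,"tz":0,"twist":0},{"tx":0,"ty":0.14,"tz":0,"twist":0},{"tx":0,"ty":0.14,"tz":0,"twist":0},{"tx":0,"ty":0.14,"tz":0,"twist":0},{"tx":0,"ty":0.141,"tz":0,"twist":0}]'
python3 -m inch '[{"tx":0,"ty":0,"tz":0,"twist":0},{"tx":0,"ty":0,"tz":0,"twist":0},{"tx":0,"ty":0,"tz":0,"twist":0},{"tx":0,"ty":0,"tz":0,"twist":0},{"tx":0,"ty":0,"tz":0,"twist":0}]'
python3 - <<'E'
from h import *
go(.526,-.3755,.18,-.1)
go(.526,-.3755,.1005,-.1)
E
```

```text
clock: 28.9
ee_pos: [0.5556, -0.0986, 0.2887]
tcp_rot: [-3.14, 0.03, -0.096]
ft_force: [0.5, -0.1, 0.1]
gripper_width: 0.0365
grasp_force: 0.0
clock: 29.52
ee_pos: [0.5286, -0.3776, 0.2883]
tcp_rot: [-3.14, 0.03, -0.096]
ft_force: [2.1, 0.2, -0.4]
gripper_width: 0.0366
grasp_force: 0.0
clock: 30.15
ee_pos: [0.529, -0.3752, 0.2873]
tcp_rot: [-3.14, 0.031, -0.095]
ft_force: [0.2, 0.2, -0.1]
gripper_width: 0.0364
grasp_force: 0.0
at [ 0.529  -0.3752  0.2873] rot [-3.14   0.031 -0.095] twist first 0.0015 txyz [0.001  0.0019 0.2684] rows 1.79 F [ 0.2  0.2 -0.1] w 0.0364 g 0.0 t 30.15 q7 -1.1
at [ 0.529  -0.3752  0.2873] rot [-3.14   0.031 -0.095] twist first 0.0015 txyz [0.0073 0.0021 0.4671] rows 3.11 F [ 0.2  0.2 -0.1] w 0.0364 g 0.0 t 30.15 q7 -1.1
```

```bash

python3 -m inch '[{"tx":0.001,"ty":0.002,"tz":0.1,"twist":0.0015},{"tx":0.002,"ty":0,"tz":0.12,"twist":0},{"tx":0.002,"ty":0,"tz":0.12,"twist":0},{"tx":0.002,"ty":0,"tz":0.09,"twist":0},{"tx":0,"ty":0,"tz":0.036,"twist":0}]'
python3 -m inch '[{"tx":0,"ty":0,"tz":0,"twist":0},{"tx":0,"ty":0,"tz":0,"twist":0}]'
python3 -m inch '[{"tx":0,"ty":0,"tz":0,"twist":0},{"tx":0,"ty":0,"tz":0,"twist":0},{"tx":0,"ty":0,"tz":0,"twist":0},{"tx":0,"ty":0,"tz":0,"twist":0},{"tx":0,"ty":0,"tz":0,"twist":0}]' 1
python3 -m inch '[{"tx":0,"ty":0,"tz":-0.02,"twist":0},{"tx":-0.001,"ty":0,"tz":-0.05,"twist":0},{"tx":-0.002,"ty":0,"tz":-0.08,"twist":0},{"tx":-0.003,"ty":0,"tz":-0.1,"twist":0},{"tx":-0.003,"ty":0,"tz":-0.1,"twist":0}]'
python3 -m inch '[{"tx":-0.003,"ty":0,"tz":-0.12,"twist":-0.032},{"tx":0,"ty":0,"tz":-0.03,"twist":-0.034}]'
python3 - <<'E'
from h import *
go(.585,.129,.30,.103)
E
```

```text
clock: 30.78
ee_pos: [0.5242, -0.3751, 0.0982]
tcp_rot: [-3.139, 0.035, -0.101]
ft_force: [-0.5, 0.5, -0.5]
gripper_width: 0.0371
grasp_force: 0.0
clock: 31.02
ee_pos: [0.5268, -0.3771, 0.1026]
tcp_rot: [3.141, 0.029, -0.101]
ft_force: [0.7, -0.2, 0.1]
gripper_width: 0.0369
grasp_force: 0.0
clock: 31.65
ee_pos: [0.5257, -0.3761, 0.101]
tcp_rot: [-3.14, 0.031, -0.101]
ft_force: [-0.6, 1.4, 2.7]
gripper_width: 0.0097
grasp_force: 30.0
clock: 32.28
ee_pos: [0.5263, -0.3768, 0.2434]
tcp_rot: [-3.141, 0.031, -0.102]
ft_force: [0.8, -0.7, -0.8]
gripper_width: 0.0096
grasp_force: 30.0
clock: 32.52
ee_pos: [0.5286, -0.378, 0.3069]
tcp_rot: [-3.139, 0.024, 0.109]
ft_force: [-0.0, -0.7, -1.2]
gripper_width: 0.0098
grasp_force: 30.0
at [ 0.5286 -0.378   0.3069] rot [-3.139  0.024  0.109] twist first 0.0019 txyz [ 0.2708 -1.2464  0.0131] rows 8.5 F [-0.  -0.7 -1.2] w 0.0098 g 30.0 t 32.525 q7 -0.9
```

```bash

python3 -m inch '[{"tx":0.03,"ty":-0.12,"tz":0.001,"twist":0.002},{"tx":0.03,"ty":-0.141,"tz":0.001,"twist":0},{"tx":0.03,"ty":-0.141,"tz":0.001,"twist":0},{"tx":0.03,"ty":-0.141,"tz":0.001,"twist":0},{"tx":0.03,"ty":-0.141,"tz":0.001,"twist":0}]'
python3 -m inch '[{"tx":0.03,"ty":-0.141,"tz":0.001,"twist":0},{"tx":0.03,"ty":-0.141,"tz":0.001,"twist":0},{"tx":0.03,"ty":-0.141,"tz":0.001,"twist":0},{"tx":0.03,"ty":-0.14,"tz":0.001,"twist":0},{"tx":0,"ty":0,"tz":0,"twist":0}]'
python3 -m inch '[{"tx":0,"ty":0,"tz":0.07,"twist":0},{"tx":0,"ty":0,"tz":0.07,"twist":0},{"tx":0,"ty":0,"tz":0,"twist":0},{"tx":0,"ty":0,"tz":0,"twist":0},{"tx":0,"ty":0,"tz":0,"twist":0}]'
python3 -m inch '[{"tx":0,"ty":0,"tz":0,"twist":0},{"tx":0,"ty":0,"tz":0,"twist":0},{"tx":0,"ty":0,"tz":0,"twist":0}]'
python3 - <<'E'
from h import *
go(.5845,.1298,.20,.103)
E
```

```text
clock: 33.15
ee_pos: [0.5592, -0.0968, 0.3006]
tcp_rot: [-3.135, 0.029, 0.099]
ft_force: [0.8, 0.6, -1.0]
gripper_width: 0.01
grasp_force: 30.0
clock: 33.78
ee_pos: [0.5835, 0.1378, 0.299]
tcp_rot: [-3.13, 0.029, 0.11]
ft_force: [0.1, -0.6, -0.5]
gripper_width: 0.0097
grasp_force: 30.0
clock: 34.4
ee_pos: [0.5837, 0.1307, 0.2434]
tcp_rot: [-3.134, 0.028, 0.099]
ft_force: [0.4, -0.8, -0.7]
gripper_width: 0.01
grasp_force: 30.0
clock: 34.78
ee_pos: [0.5827, 0.1307, 0.2417]
tcp_rot: [-3.134, 0.031, 0.1]
ft_force: [0.3, -0.9, -1.0]
gripper_width: 0.01
grasp_force: 30.0
at [0.5827 0.1307 0.2417] rot [-3.134  0.031  0.1  ] twist first -0.001 txyz [0.0075 0.0035 0.1041] rows 0.7 F [ 0.3 -0.9 -1. ] w 0.01 g 30.0 t 34.775 q7 -1.81
```

```bash

python3 -m inch '[{"tx":0.004,"ty":0.003,"tz":0.03,"twist":-0.001},{"tx":0.002,"ty":0,"tz":0.03,"twist":0},{"tx":0.001,"ty":0,"tz":0.025,"twist":0},{"tx":0.0005,"ty":0,"tz":0.02,"twist":0},{"tx":0,"ty":0,"tz":0,"twist":0}]'
python3 -m inch '[{"tx":0,"ty":0,"tz":0,"twist":0},{"tx":0,"ty":0,"tz":0,"twist":0}]'
python3 - <<'E'
from h import *
go(.5845,.1298,.13,.103)
E
python3 -m inch '[{"tx":0.001,"ty":0,"tz":0.03,"twist":0},{"tx":0.001,"ty":0,"tz":0.03,"twist":0},{"tx":0,"ty":0,"tz":0,"twist":0}]'
```

```text
clock: 35.4
ee_pos: [0.5838, 0.1296, 0.1984]
tcp_rot: [-3.134, 0.033, 0.103]
ft_force: [0.1, -1.4, -2.4]
gripper_width: 0.0095
grasp_force: 30.0
clock: 35.65
ee_pos: [0.5845, 0.1297, 0.1998]
tcp_rot: [-3.134, 0.03, 0.103]
ft_force: [-0.2, -0.6, -1.9]
gripper_width: 0.0096
grasp_force: 30.0
at [0.5845 0.1297 0.1998] rot [-3.134  0.03   0.103] twist first -0.0001 txyz [0.0052 0.0009 0.1744] rows 1.16 F [-0.2 -0.6 -1.9] w 0.0096 g 30.0 t 35.65 q7 -1.82
clock: 36.02
ee_pos: [0.5833, 0.1298, 0.1737]
tcp_rot: [-3.134, 0.034, 0.103]
ft_force: [-1.2, -1.6, -0.9]
gripper_width: 0.0101
grasp_force: 30.0
```

```bash

python3 -m inch '[{"tx":0.001,"ty":0,"tz":0.04,"twist":0},{"tx":0.001,"ty":0,"tz":0.04,"twist":0},{"tx":0.001,"ty":0,"tz":0.035,"twist":0},{"tx":0,"ty":0,"tz":0,"twist":0},{"tx":0,"ty":0,"tz":0,"twist":0}]'
python3 -m inch '[{"tx":0,"ty":0,"tz":0.01,"twist":0},{"tx":0,"ty":0,"tz":0,"twist":0},{"tx":0,"ty":0,"tz":0,"twist":0}]'
python3 -m inch '[{"tx":0,"ty":0,"tz":0.007,"twist":0},{"tx":0,"ty":0,"tz":0,"twist":0},{"tx":0,"ty":0,"tz":0,"twist":0}]'
```

```text
clock: 36.65
ee_pos: [0.5835, 0.1302, 0.1289]
tcp_rot: [-3.134, 0.033, 0.103]
ft_force: [-1.6, -3.0, -1.8]
gripper_width: 0.0098
grasp_force: 30.0
clock: 37.02
ee_pos: [0.5846, 0.1303, 0.1257]
tcp_rot: [-3.134, 0.03, 0.103]
ft_force: [1.0, -3.4, -1.2]
gripper_width: 0.0098
grasp_force: 30.0
clock: 37.4
ee_pos: [0.5844, 0.1304, 0.1228]
tcp_rot: [-3.134, 0.03, 0.103]
ft_force: [1.8, -3.1, -1.5]
gripper_width: 0.0096
grasp_force: 30.0
```

```bash

python3 -m inch '[{"tx":0,"ty":0,"tz":0.005,"twist":0},{"tx":0,"ty":0,"tz":0,"twist":0},{"tx":0,"ty":0,"tz":0,"twist":0}]'
python3 -m inch '[{"tx":0,"ty":0,"tz":0.005,"twist":0},{"tx":0,"ty":0,"tz":0,"twist":0},{"tx":0,"ty":0,"tz":0,"twist":0}]'
python3 -m inch '[{"tx":0,"ty":0,"tz":0.004,"twist":0},{"tx":0,"ty":0,"tz":0,"twist":0},{"tx":0,"ty":0,"tz":0,"twist":0}]'
```

```text
clock: 37.78
ee_pos: [0.5843, 0.1304, 0.121]
tcp_rot: [-3.134, 0.03, 0.103]
ft_force: [1.7, -4.0, 3.5]
gripper_width: 0.0098
grasp_force: 30.0
clock: 38.15
ee_pos: [0.5843, 0.1305, 0.121]
tcp_rot: [-3.134, 0.029, 0.103]
ft_force: [-2.2, -6.3, 16.6]
gripper_width: 0.0096
grasp_force: 30.0
clock: 38.52
ee_pos: [0.5844, 0.1306, 0.1209]
tcp_rot: [-3.135, 0.029, 0.103]
ft_force: [-7.9, -5.6, 26.1]
gripper_width: 0.01
grasp_force: 30.0
```

Both fresh cassettes are home. I'll release, rise, and check the board and cap with image code.

```bash

python3 -m inch '[{"tx":0,"ty":0,"tz":-0.01,"twist":0},{"tx":0,"ty":0,"tz":0,"twist":0},{"tx":0,"ty":0,"tz":0,"twist":0}]' 0.72
python3 -m inch '[{"tx":0,"ty":0,"tz":-0.04,"twist":0},{"tx":-0.002,"ty":0,"tz":-0.12,"twist":0},{"tx":-0.002,"ty":0,"tz":-0.13,"twist":0},{"tx":-0.002,"ty":0,"tz":-0.13,"twist":-0.055},{"tx":0,"ty":0,"tz":-0.1,"twist":-0.055}]'
cat >> h.py <<'E'
def board(c,fish):
    hsv=cv2.cvtColor(c['image'],cv2.COLOR_RGB2HSV); m=cv2.inRange(hsv,(45,80,25),(85,255,200))
    cs=cv2.findContours(m,cv2.RETR_EXTERNAL,cv2.CHAIN_APPROX_NONE)[0]; out=[]
    for k in sorted(cs,key=cv2.contourArea)[-2:]:
        q=np.array([atz(c,u,v,.0895,fish)[:2] for u,v in k[:,0]],np.float32)
        out.append((cv2.contourArea(k),cv2.minAreaRect(q)))
    return out
E
python3 - <<'E'
from h import *
for n in ('top','wrist'):
    c=cam(n); print(n,board(c,n=='wrist')); np.savez(n+'5.npz',**c)
for f,fi in (('w1.npz',1),('w2.npz',1)):
    print(f,board(dict(np.load(f)),fi))
# triangulate cap mark centre
rs=[]
for f,u,v,fi in (('w1.npz',35*.64,284*.64,1),('w2.npz',432*.64,49*.64,1),('s3.npz',230+567/5,80+230/5,0)):
    c=dict(np.load(f)); d=ray(c,u,v,fi); d/=np.linalg.norm(d); rs.append((c['C'],d))
A=sum(np.eye(3)-np.outer(d,d) for C,d in rs); b=sum((np.eye(3)-np.outer(d,d))@C for C,d in rs); X=np.linalg.solve(A,b); print('mark',X,[np.linalg.norm(np.cross(X-C,d)).round(4) for C,d in rs])
go(.5627,.3355,.32,3.6)
E
```

```text
clock: 38.9
ee_pos: [0.5832, 0.1316, 0.1203]
tcp_rot: [-3.133, 0.032, 0.104]
ft_force: [-0.1, 0.0, -0.0]
gripper_width: 0.025
grasp_force: 0.0
clock: 39.52
ee_pos: [0.5885, 0.1299, 0.3328]
tcp_rot: [-3.124, 0.023, 0.455]
ft_force: [1.4, -0.0, 0.1]
gripper_width: 0.0258
grasp_force: 0.0
top [(0.0, ((0.47463148832321167, 0.28582531213760376), (0.004027907736599445, 0.0), 91.14849090576172)), (528.5, ((0.3125416040420532, 0.22553175687789917), (0.08398707211017609, 0.1091928482055664), 11.378026962280273))]
wrist [(62.0, ((-0.39423224329948425, 0.5969341993331909), (0.0272746030241251, 0.1667521595954895), 80.94061279296875)), (450.0, ((0.4206414818763733, 0.0520508699119091), (0.04007718712091446, 0.04368928447365761), 27.103084564208984))]
w1.npz [(107.5, ((0.42034900188446045, 0.06151732802391052), (0.032526008784770966, 0.01522749476134777), 19.608612060546875))]
w2.npz [(3209.5, ((0.3165861964225769, 0.22495362162590027), (0.08600479364395142, 0.11005818843841553), 11.889689445495605))]
mark [0.57413111 0.34084811 0.25437887] [np.float64(0.001), np.float64(0.0003), np.float64(0.0007)]
at [0.5908 0.1306 0.3358] rot [-3.126  0.016  0.452] twist first 0.9979 txyz [-0.1644  0.4898  0.0446] rows 3.46 F [0.4 0.1 0.4] w 0.0259 g 0.0 t 39.625 q7 -1.46
```

```bash

python3 -m inch '[{"tx":0,"ty":0,"tz":0,"twist":-0.0557},{"tx":0,"ty":0,"tz":0,"twist":-0.0557},{"tx":0,"ty":0,"tz":0,"twist":-0.0557},{"tx":0,"ty":0,"tz":0,"twist":-0.0557},{"tx":0,"ty":0,"tz":0,"twist":-0.0557}]' 0.15
python3 -m inch '[{"tx":0,"ty":0,"tz":0,"twist":-0.0557},{"tx":0,"ty":0,"tz":0,"twist":-0.0557},{"tx":0,"ty":0,"tz":0,"twist":-0.0557},{"tx":0,"ty":0,"tz":0,"twist":-0.0557},{"tx":0,"ty":0,"tz":0,"twist":-0.0557}]'
python3 -m inch '[{"tx":0,"ty":0,"tz":0,"twist":-0.0557},{"tx":0,"ty":0,"tz":0,"twist":-0.0557},{"tx":0,"ty":0,"tz":0,"twist":-0.0557},{"tx":0,"ty":0,"tz":0,"twist":-0.0557},{"tx":0,"ty":0,"tz":0,"twist":-0.0557}]'
python3 -m inch '[{"tx":0,"ty":0,"tz":0,"twist":-0.0557},{"tx":0,"ty":0,"tz":0,"twist":-0.0557},{"tx":0,"ty":0,"tz":0,"twist":-0.0557},{"tx":0,"ty":0,"tz":0,"twist":0}]'
python3 - <<'E'
from h import *
go(.5627,.3352,.32,3.6)
E
```

```text
clock: 40.25
ee_pos: [0.5877, 0.1294, 0.3289]
tcp_rot: [-3.109, 0.003, 1.328]
ft_force: [-0.1, -0.9, 0.5]
gripper_width: 0.0709
grasp_force: 0.0
clock: 40.88
ee_pos: [0.5877, 0.1294, 0.3289]
tcp_rot: [-3.118, -0.023, 2.203]
ft_force: [0.4, -0.3, -0.3]
gripper_width: 0.0783
grasp_force: 0.0
clock: 41.5
ee_pos: [0.5877, 0.1294, 0.3289]
tcp_rot: [3.139, -0.032, 3.078]
ft_force: [-0.2, -0.6, 0.5]
gripper_width: 0.0781
grasp_force: 0.0
clock: 42.0
ee_pos: [0.5878, 0.1292, 0.3288]
tcp_rot: [3.123, -0.027, -2.687]
ft_force: [-0.4, -0.8, 0.4]
gripper_width: 0.078
grasp_force: 0.0
at [0.5878 0.1292 0.3288] rot [ 3.123 -0.027 -2.687] twist first -0.0013 txyz [-0.1721  0.4891  0.0264] rows 3.46 F [-0.4 -0.8  0.4] w 0.078 g 0.0 t 42.0 q7 1.49
```

```bash

python3 -m inch '[{"tx":-0.043,"ty":0.1222,"tz":0.004,"twist":0},{"tx":-0.043,"ty":0.1222,"tz":0.004,"twist":0},{"tx":-0.043,"ty":0.1222,"tz":0.004,"twist":0},{"tx":-0.043,"ty":0.1222,"tz":0.004,"twist":0},{"tx":0,"ty":0,"tz":0,"twist":0}]'
python3 -m inch '[{"tx":0,"ty":0,"tz":0,"twist":0},{"tx":0,"ty":0,"tz":0,"twist":0},{"tx":0,"ty":0,"tz":0,"twist":0}]'
python3 - <<'E'
from h import *
go(.5627,.3355,.217,3.6); print(state()['joint_pos'].round(2))
c=cam('wrist'); print(board(c,True)); np.savez('w6.npz',**c); cv2.imwrite('pics/w6.png',cv2.resize(c['image'][:,:,::-1],(800,600),interpolation=cv2.INTER_CUBIC))
E
```

```text
clock: 42.62
ee_pos: [0.5597, 0.3414, 0.3243]
tcp_rot: [3.12, -0.027, -2.68]
ft_force: [-0.3, -0.2, -0.5]
gripper_width: 0.0781
grasp_force: 0.0
clock: 43.0
ee_pos: [0.5644, 0.3335, 0.3244]
tcp_rot: [3.125, -0.026, -2.688]
ft_force: [0.1, 0.4, 0.8]
gripper_width: 0.0778
grasp_force: 0.0
at [0.5644 0.3335 0.3244] rot [ 3.125 -0.026 -2.688] twist first -0.0016 txyz [-0.0054  0.0016  0.2684] rows 1.79 F [0.1 0.4 0.8] w 0.0778 g 0.0 t 43.0 q7 1.15
[ 0.01  0.57 -0.89  1.38  0.41  1.42  1.15]
[(115.5, ((0.34992706775665283, 0.2663625478744507), (0.0110307727009058, 0.046221036463975906), 28.253761291503906))]
```

View pics/w6.png

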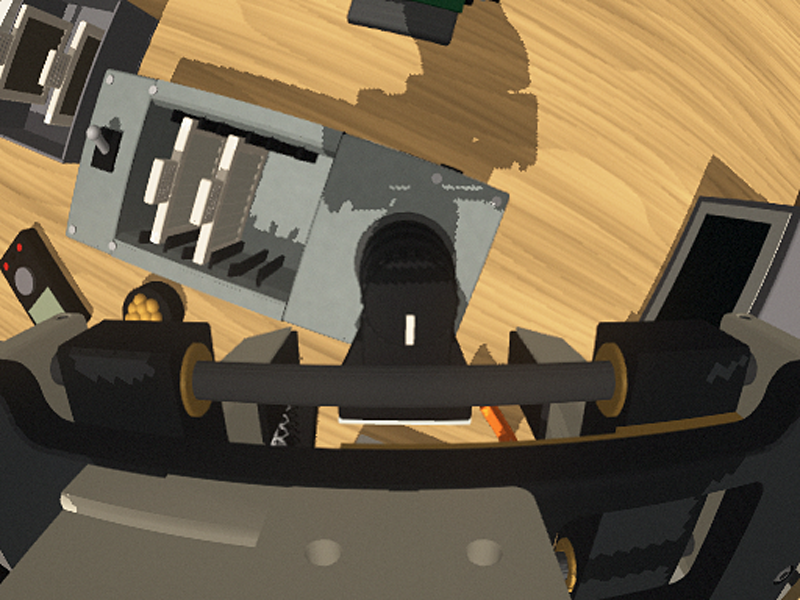

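Fresh cassettes stand in guide1 and guide2. The hood's mark is at (410,316–345) and the mouth edge runs from (338,421) to (470,421).

```bash
python3 - <<'E'
from h import *
c=dict(np.load('w6.npz')); k=.64
m=[atz(c,u*k,v*k,.2544,True) for u,v in ((410,345),(409.5,316))]; e=[atz(c,u*k,v*k,.2104,True) for u,v in ((338,421),(470,421))]
print(m,e, np.linalg.norm(e[0]-e[1]))
d=m[0]-m[1]; print('mark dir',np.degrees(np.arctan2(d[1],d[0])))
d=e[1]-e[0]; print('mouth normal',np.degrees(np.arctan2(d[1],d[0]))-90, np.degrees(np.arctan2(d[1],d[0]))+90)
mid=(e[0]+e[1])/2; ax=np.array([.5627,.3355]); print('radial',np.degrees(np.arctan2(*(mid[:2]-ax)[::-1])),np.linalg.norm(mid[:2]-ax))
b=np.array([.3166,.225]); print('board dir',np.degrees(np.arctan2(*(b-ax)[::-1])))
E
```

```text
[array([0.5809616 , 0.34628793, 0.2544    ]), array([0.56687537, 0.33906689, 0.2544    ])] [array([0.66444086, 0.33547534, 0.2104    ]), array([0.62655914, 0.41528111, 0.2104    ])] 0.08834017176320035
mark dir 27.14108797578745
mouth normal 25.392477430198866 205.39247743019888
radial 25.716448259402448 0.09190273844744545
board dir -155.81970659710123
```

```bash

python3 -m inch '[{"tx":-0.003,"ty":0.002,"tz":0.08,"twist":0},{"tx":-0.002,"ty":0,"tz":0.1,"twist":0},{"tx":-0.001,"ty":0,"tz":0.07,"twist":0},{"tx":0,"ty":0,"tz":0.016,"twist":0},{"tx":0,"ty":0,"tz":0,"twist":0}]'
python3 -m inch '[{"tx":0,"ty":0,"tz":0,"twist":0},{"tx":0,"ty":0,"tz":0,"twist":0}]'
python3 -m inch '[{"tx":0,"ty":0,"tz":0,"twist":0},{"tx":0,"ty":0,"tz":0,"twist":0},{"tx":0,"ty":0,"tz":0,"twist":0},{"tx":0,"ty":0,"tz":0,"twist":0},{"tx":0,"ty":0,"tz":0,"twist":0}]' 1
python3 - <<'E'
from h import *
go(.5627,.3355,.217,3.6)
E
```

```text
clock: 43.68
ee_pos: [0.5623, 0.3373, 0.2185]
tcp_rot: [3.124, -0.026, -2.686]
ft_force: [1.3, 0.5, -0.3]
gripper_width: 0.0779
grasp_force: 0.0
clock: 43.92
ee_pos: [0.5625, 0.3379, 0.2193]
tcp_rot: [3.124, -0.024, -2.685]
ft_force: [0.0, 0.1, -1.2]
gripper_width: 0.0779
grasp_force: 0.0
clock: 44.55
ee_pos: [0.5617, 0.3379, 0.218]
tcp_rot: [3.123, -0.026, -2.684]
ft_force: [0.0, 2.2, 0.1]
gripper_width: 0.0496
grasp_force: 30.0
at [0.5617 0.3379 0.218 ] rot [ 3.123 -0.026 -2.684] twist first -0.0003 txyz [ 0.0003 -0.0066  0.0023] rows 0.05 F [0.  2.2 0.1] w 0.0496 g 30.0 t 44.55 q7 1.1
```

```bash

python3 -m inch '[{"tx":0,"ty":0,"tz":0.0005,"twist":0.03},{"tx":0,"ty":0,"tz":0.0005,"twist":0.05},{"tx":0,"ty":0,"tz":0.0005,"twist":0.05},{"tx":0,"ty":0,"tz":0.0005,"twist":0.05},{"tx":0,"ty":0,"tz":0.0005,"twist":0.05}]'
python3 -m inch '[{"tx":0,"ty":0,"tz":0.0005,"twist":0.05},{"tx":0,"ty":0,"tz":0.0005,"twist":0.05},{"tx":0,"ty":0,"tz":0.0005,"twist":0.05},{"tx":0,"ty":0,"tz":0.0005,"twist":0.05},{"tx":0,"ty":0,"tz":0.0005,"twist":0.05}]'
python3 -m inch '[{"tx":0,"ty":0,"tz":0.0005,"twist":0.05},{"tx":0,"ty":0,"tz":0.0005,"twist":0.05},{"tx":0,"ty":0,"tz":0.0005,"twist":0.05},{"tx":0,"ty":0,"tz":0.0005,"twist":0.05},{"tx":0,"ty":0,"tz":0.0005,"twist":0.05}]'
python3 -m inch '[{"tx":0,"ty":0,"tz":0.0005,"twist":0.05},{"tx":0,"ty":0,"tz":0.0005,"twist":0.05},{"tx":0,"ty":0,"tz":0.0005,"twist":0.05},{"tx":0,"ty":0,"tz":0,"twist":0},{"tx":0,"ty":0,"tz":0,"twist":0}]'
python3 - <<'E'
from h import *
go(.5627,.3355,.217,.43)
c=cam('top'); print(board(c,False))
c=cam('wrist'); print(board(c,True)); np.savez('w7.npz',**c); cv2.imwrite('pics/w7.png',cv2.resize(c['image'][:,:,::-1],(800,600),interpolation=cv2.INTER_CUBIC))
E
```

```text
clock: 45.18
ee_pos: [0.5618, 0.3376, 0.2169]
tcp_rot: [-3.138, -0.032, 2.87]
ft_force: [-1.7, -2.0, -2.9]
gripper_width: 0.0496
grasp_force: 30.0
clock: 45.8
ee_pos: [0.5616, 0.3369, 0.2155]
tcp_rot: [-3.116, -0.019, 2.085]
ft_force: [-2.6, -3.1, -1.3]
gripper_width: 0.0499
grasp_force: 30.2
clock: 46.42
ee_pos: [0.5608, 0.3367, 0.2145]
tcp_rot: [-3.109, 0.007, 1.301]
ft_force: [-5.6, -1.5, 0.0]
gripper_width: 0.0497
grasp_force: 30.2
clock: 47.05
ee_pos: [0.5604, 0.3369, 0.2139]
tcp_rot: [-3.115, 0.021, 0.838]
ft_force: [-5.5, -1.4, 1.3]
gripper_width: 0.0499
grasp_force: 30.0
at [0.5604 0.3369 0.2139] rot [-3.115  0.021  0.838] twist first 0.1298 txyz [ 0.0036  0.0055 -0.0079] rows 0.07 F [-5.5 -1.4  1.3] w 0.0499 g 30.0 t 47.05 q7 -1.4
[(111.5, ((0.35880786180496216, 0.029402364045381546), (0.047812603414058685, 0.04388345405459404), 1.1331214904785156)), (230.0, ((0.3077715039253235, 0.2500820755958557), (0.08312753587961197, 0.05871628224849701), 13.968875885009766))]
[(63.0, ((-0.20755675435066223, 0.40098538994789124), (0.12336307764053345, 0.022561000660061836), 12.039566993713379))]
```

View pics/w7.png

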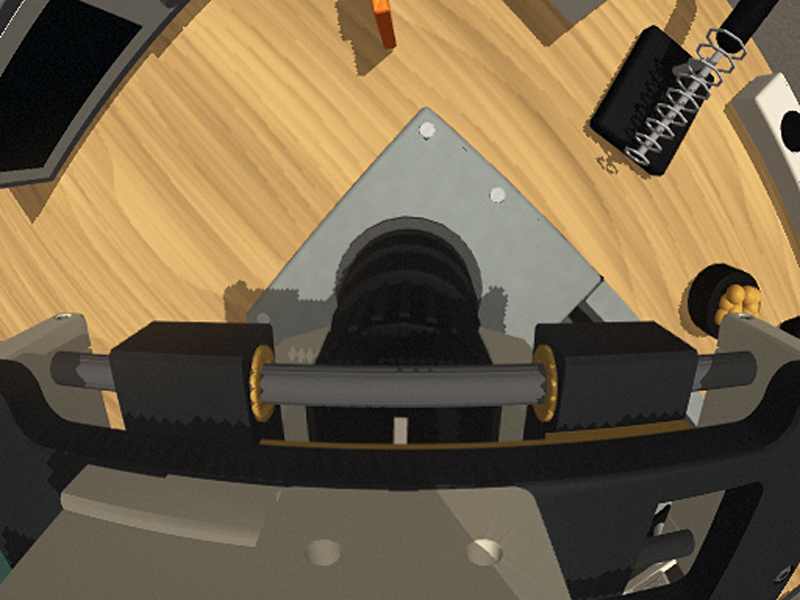

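The mark stays at column 400 of the wrist view, so the hood turned with the gripper, 158° so far. About 22° remain.

```bash

python3 -m inch '[{"tx":0.002,"ty":0,"tz":0.0005,"twist":0.04},{"tx":0.002,"ty":0,"tz":0.0005,"twist":0.042},{"tx":0,"ty":0,"tz":0,"twist":0.042},{"tx":0,"ty":0,"tz":0,"twist":0},{"tx":0,"ty":0,"tz":0,"twist":0}]'
python3 - <<'E'
from h import *
go(.5627,.3355,.33,.43)
E
python3 -m inch '[{"tx":0,"ty":0,"tz":0,"twist":0},{"tx":0,"ty":0,"tz":0,"twist":0},{"tx":0,"ty":0,"tz":0,"twist":0}]' 0.15
python3 -m inch '[{"tx":0,"ty":0,"tz":-0.08,"twist":0},{"tx":0,"ty":0,"tz":-0.1,"twist":0},{"tx":0,"ty":0,"tz":-0.12,"twist":0},{"tx":0,"ty":0,"tz":0,"twist":0},{"tx":0,"ty":0,"tz":0,"twist":0}]'
python3 - <<'E'
from h import *
go(.583,.057,.34,.1)
E
```

```text
clock: 47.78
ee_pos: [0.5603, 0.3373, 0.2134]
tcp_rot: [-3.125, 0.033, 0.448]
ft_force: [-8.3, -4.5, 4.8]
gripper_width: 0.0496
grasp_force: 29.9
at [0.5603 0.3373 0.2134] rot [-3.125  0.033  0.448] twist first 0.0057 txyz [-0.0061  0.0017 -0.2915] rows 1.94 F [-8.3 -4.5  4.8] w 0.0496 g 29.9 t 47.775 q7 -1.76
clock: 48.15
ee_pos: [0.5635, 0.3387, 0.2141]
tcp_rot: [-3.124, 0.026, 0.445]
ft_force: [0.1, -0.3, -0.6]
gripper_width: 0.0749
grasp_force: 0.0
clock: 48.78
ee_pos: [0.5667, 0.338, 0.3336]
tcp_rot: [-3.124, 0.026, 0.444]
ft_force: [-0.6, -0.3, -0.6]
gripper_width: 0.0778
grasp_force: 0.0
at [0.5667 0.338  0.3336] rot [-3.124  0.026  0.444] twist first 0.1097 txyz [-0.0301  0.7029 -0.0202] rows 4.69 F [-0.6 -0.3 -0.6] w 0.0778 g 0.0 t 48.775 q7 -1.75
```

```bash

python3 -m inch '[{"tx":0,"ty":0,"tz":0,"twist":-0.0557},{"tx":0,"ty":0,"tz":0,"twist":-0.0557},{"tx":0,"ty":0,"tz":0,"twist":-0.0557},{"tx":0,"ty":0,"tz":0,"twist":-0.0557},{"tx":0,"ty":0,"tz":0,"twist":-0.0557}]'
python3 -m inch '[{"tx":0,"ty":0,"tz":0,"twist":-0.0557},{"tx":0,"ty":0,"tz":0,"twist":-0.0557},{"tx":-0.11,"ty":0,"tz":0,"twist":0},{"tx":-0.13,"ty":0,"tz":0,"twist":0},{"tx":-0.11,"ty":0,"tz":0,"twist":0}]' 1
python3 -m inch '[{"tx":0,"ty":0,"tz":0,"twist":0},{"tx":0,"ty":0,"tz":0,"twist":0},{"tx":0,"ty":0,"tz":0,"twist":0}]'
python3 - <<'E'
from h import *
go(.555,.057,.30,1.67)
c=cam('wrist'); b=board(c,True); print(b); c['b']=0; np.savez('w8.npz',**c); cv2.imwrite('pics/w8.png',cv2.resize(c['image'][:,:,::-1],(800,600),interpolation=cv2.INTER_CUBIC))
E
```

```text
clock: 49.4
ee_pos: [0.566, 0.3376, 0.3317]
tcp_rot: [-3.108, 0.006, 1.325]
ft_force: [-1.0, 0.1, -0.0]
gripper_width: 0.078
grasp_force: 0.0
clock: 50.02
ee_pos: [0.5799, 0.1962, 0.3307]
tcp_rot: [-3.108, -0.006, 1.668]
ft_force: [0.4, 0.1, 0.1]
gripper_width: 0.0328
grasp_force: 0.0
clock: 50.4
ee_pos: [0.5796, 0.2006, 0.3322]
tcp_rot: [-3.11, -0.008, 1.672]
ft_force: [-0.4, 0.3, -0.0]
gripper_width: 0.0032
grasp_force: 0.0
at [0.5796 0.2006 0.3322] rot [-3.11  -0.008  1.672] twist first 0.0005 txyz [-0.3518 -0.0944  0.0807] rows 2.49 F [-0.4  0.3 -0. ] w 0.0032 g 0.0 t 50.4 q7 -0.37
[(90.0, ((0.39437156915664673, 0.07740625739097595), (0.04170966520905495, 0.01584402658045292), 43.14365768432617)), (2990.0, ((0.3169229328632355, 0.22466564178466797), (0.0857786238193512, 0.10988910496234894), 11.741865158081055))]
```

View pics/w8.png

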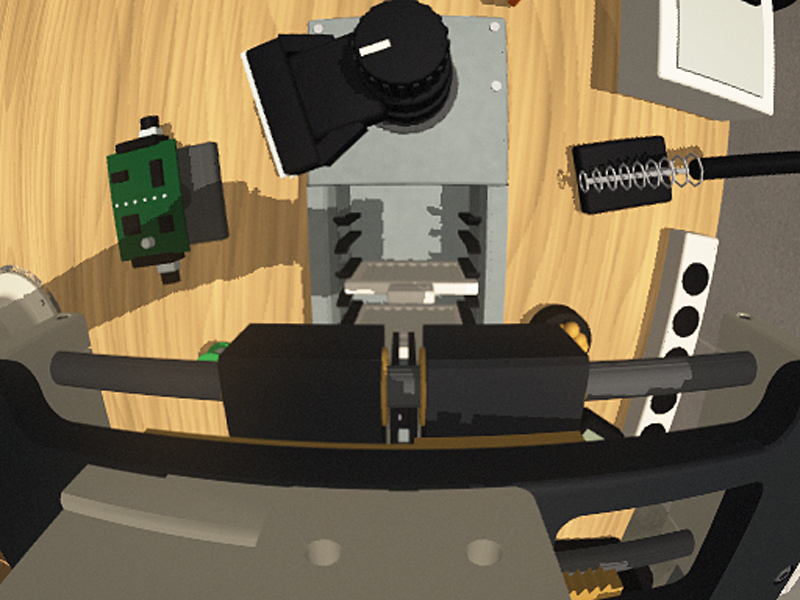

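The board hasn't moved. The mouth's upper edge runs from about (243,53) to (283,177), and the mark from (360,51) to (390,42).

```bash
python3 - <<'E'
from h import *
c=dict(np.load('w8.npz')); k=.64
m=[atz(c,u*k,v*k,.2504,True) for u,v in ((360,52),(390,43))]; e=[atz(c,u*k,v*k,.2064,True) for u,v in ((244,53),(284,176))]
d=m[0]-m[1]; print('mark dir',np.degrees(np.arctan2(d[1],d[0])))
d=e[1]-e[0]; print('len',np.linalg.norm(d),'normal',np.degrees(np.arctan2(d[1],d[0]))-90)
mid=(e[0]+e[1])/2; 
for ax in ([.5627,.3355],[.562,.337]):
  ax=np.array(ax); print('radial',np.degrees(np.arctan2(*(mid[:2]-ax)[::-1])),np.linalg.norm(mid[:2]-ax),'board',np.degrees(np.arctan2(*(np.array([.3169,.2247])-ax)[::-1])))
  # mark line pass?
E
```

```text
mark dir -157.75642302680635
len 0.08666783025441965 normal -155.84166220215792
radial -155.7019135411846 0.09344640025826986 board -155.73543469757408
radial -154.68694577487423 0.09344029483542733 board -155.3836799981469
```

The mouth direction of −155.8° matches the board direction of −155.7°. Next is the switch.

```bash
python3 - <<'E'
from h import *
for f,u,v in (('w1.npz',502,297),('w6.npz',94,131)):
    c=dict(np.load(f)); print(atz(c,u*.64,v*.64,.153,True).round(4))
go(.525,.059,.23,1.67)
E
```

```text
[0.5668 0.0558 0.153 ]
[0.5666 0.0573 0.153 ]
at [0.5797 0.2006 0.3323] rot [-3.11  -0.008  1.672] twist first 0.0005 txyz [-0.3408 -0.1631  0.2584] rows 3.05 F [-0.   0.3  0. ] w 0.0012 g 0.0 t 50.45 q7 -0.37
```

```bash

python3 -m inch '[{"tx":-0.115,"ty":-0.054,"tz":0,"twist":0},{"tx":-0.115,"ty":-0.054,"tz":0,"twist":0},{"tx":-0.115,"ty":-0.054,"tz":0,"twist":0},{"tx":0,"ty":0,"tz":0.1,"twist":0},{"tx":0,"ty":0,"tz":0.1,"twist":0}]'
python3 -m inch '[{"tx":0,"ty":0,"tz":0.1,"twist":0},{"tx":0,"ty":0,"tz":0,"twist":0},{"tx":0,"ty":0,"tz":0,"twist":0},{"tx":0,"ty":0,"tz":0,"twist":0}]'
python3 - <<'E'
from h import *
go(.525,.057,.147,1.67)
E
```

```text
clock: 51.08
ee_pos: [0.5273, 0.0557, 0.2536]
tcp_rot: [-3.113, -0.007, 1.669]
ft_force: [0.4, 0.5, 0.2]
gripper_width: 0.0003
grasp_force: 0.0
clock: 51.58
ee_pos: [0.5272, 0.0561, 0.2158]
tcp_rot: [-3.114, -0.007, 1.669]
ft_force: [0.6, 0.1, 0.4]
gripper_width: 0.0003
grasp_force: 0.0
at [0.5272 0.0561 0.2158] rot [-3.114 -0.007  1.669] twist first -0.0002 txyz [ 0.0014 -0.0005  0.1722] rows 1.15 F [0.6 0.1 0.4] w 0.0003 g 0.0 t 51.575 q7 -0.14
```

```bash

python3 -m inch '[{"tx":0.001,"ty":0,"tz":0.08,"twist":0},{"tx":0,"ty":0,"tz":0.09,"twist":0},{"tx":0,"ty":0,"tz":0,"twist":0},{"tx":0,"ty":0.02,"tz":0,"twist":0},{"tx":0,"ty":0.02,"tz":0,"twist":0}]'
for i in 1; do python3 -m inch '[{"tx":0,"ty":0.02,"tz":0,"twist":0},{"tx":0,"ty":0,"tz":0,"twist":0}]' | grep -E "ee_pos|force"; python3 -m inch '[{"tx":0,"ty":0.02,"tz":0,"twist":0},{"tx":0,"ty":0,"tz":0,"twist":0}]' | grep -E "ee_pos|ft_force"; python3 -m inch '[{"tx":0,"ty":0.02,"tz":0,"twist":0},{"tx":0,"ty":0,"tz":0,"twist":0}]' | grep -E "ee_pos|ft_force"; done
```

```text
clock: 52.2
ee_pos: [0.5418, 0.0581, 0.1475]
tcp_rot: [-3.115, -0.007, 1.669]
ft_force: [-0.1, -0.2, -0.4]
gripper_width: 0.0004
grasp_force: 0.0
ee_pos: [0.5486, 0.0588, 0.1466]
ft_force: [-2.8, -0.9, 7.8]
grasp_force: 3.4
ee_pos: [0.5554, 0.0595, 0.1489]
ft_force: [-11.9, -2.2, 29.8]
ee_pos: [0.5681, 0.0609, 0.1496]
ft_force: [-1.2, 0.3, 12.3]
```

```bash

python3 -m inch '[{"tx":0,"ty":0.01,"tz":-0.005,"twist":0},{"tx":0,"ty":0,"tz":0,"twist":0}]' | grep -E "ee_pos|ft_force"
python3 -m inch '[{"tx":0,"ty":0.015,"tz":0,"twist":0},{"tx":0,"ty":0,"tz":0,"twist":0}]' | grep -E "ee_pos|ft_force"
python3 - <<'E'
from h import *
go(.575,.061,.147,1.67)
c=cam('top'); print(board(c,False)); crop(c,235,155,30,30,16,'t9.png'); np.savez('t9.npz',**c)
c=cam('scene'); np.savez('s9.npz',**c)
E
```

```text
ee_pos: [0.5697, 0.0611, 0.1487]
ft_force: [-0.5, 1.1, 6.3]
ee_pos: [0.5745, 0.0615, 0.1471]
ft_force: [-0.1, 0.1, 1.8]
at [0.5745 0.0615 0.1471] rot [-3.113 -0.008  1.669] twist first -0.0004 txyz [-0.0012  0.001   0.0002] rows 0.01 F [-0.1  0.1  1.8] w 0.0005 g 0.8 t 53.45 q7 -0.18
[(46.0, ((0.35858991742134094, 0.03935571387410164), (0.04785478860139847, 0.023886600509285927), 1.3378815650939941)), (533.0, ((0.3122788965702057, 0.22594599425792694), (0.0843384861946106, 0.11010926216840744), 11.377606391906738))]
```

```bash

python3 -m inch '[{"tx":0,"ty":0.012,"tz":0,"twist":0},{"tx":0,"ty":0,"tz":0,"twist":0}]' | grep -E "ee_pos|ft_force"
python3 -m inch '[{"tx":0,"ty":0.012,"tz":0,"twist":0},{"tx":0,"ty":0,"tz":0,"twist":0}]' | grep -E "ee_pos|ft_force"
python3 -m inch '[{"tx":0,"ty":0,"tz":-0.1,"twist":0},{"tx":0,"ty":0,"tz":-0.12,"twist":0},{"tx":-0.05,"ty":-0.12,"tz":-0.12,"twist":0},{"tx":-0.08,"ty":-0.12,"tz":0,"twist":0},{"tx":-0.08,"ty":-0.12,"tz":0,"twist":0}]'
python3 -m inch '[{"tx":-0.08,"ty":-0.1,"tz":0,"twist":0},{"tx":0,"ty":0,"tz":0,"twist":0},{"tx":0,"ty":0,"tz":0,"twist":0}]'
python3 - <<'E'
from h import *
c=cam('wrist'); np.savez('w9.npz',**c)
s=cam('scene'); np.savez('s9.npz',**s)
K=c['mtx']
for n,P in (('off',(.567,.0565,.153)),('on',(.593,.0591,.153))):
  for cc,fi in ((c,1),(s,0)):
    q=cc['R']@np.array(P)+cc['tvec'].ravel(); 
    if fi: r=np.arctan2(np.hypot(q[0],q[1]),q[2]); a=q[:2]/np.hypot(q[0],q[1])*r
    else: a=q[:2]/q[2]
    print(n,fi,(cc['mtx'][0,0]*a+cc['mtx'][:2,2]).round(1))
a=cv2.resize(c['image'][:,:,::-1],(400,300),interpolation=cv2.INTER_AREA)
im=s['image'][110:190,250:350,::-1]
b=cv2.resize(im,(400,320),interpolation=cv2.INTER_CUBIC); a=cv2.copyMakeBorder(a,0,20,0,0,0); cv2.imwrite('pics/f9.png',np.hstack([a,b]))
print(state()['ee_pos'])
E
```

```text
ee_pos: [0.5746, 0.0613, 0.1457]
ft_force: [-10.7, -1.5, 9.9]
ee_pos: [0.5749, 0.0613, 0.1455]
ft_force: [-22.8, -2.7, 20.6]
clock: 54.68
ee_pos: [0.4562, -0.0343, 0.2803]
tcp_rot: [-3.112, -0.007, 1.669]
ft_force: [-0.5, -2.0, -0.3]
gripper_width: 0.0002
grasp_force: 0.0
clock: 55.05
ee_pos: [0.4211, -0.0688, 0.2812]
tcp_rot: [-3.112, -0.008, 1.668]
ft_force: [0.1, -0.2, 0.5]
gripper_width: 0.0003
grasp_force: 0.0
off 1 [415.   74.6]
off 0 [278.  187.7]
on 1 [435.6  77.6]
on 0 [284.9 191.4]
[ 0.42144692 -0.06808984  0.28096083]
```

I've used all my views, so I'll check the switch and the rest numerically.

```bash
python3 - <<'E'
from h import *
c=dict(np.load('w9.npz')); g=cv2.cvtColor(c['image'],cv2.COLOR_RGB2GRAY)
print(g[62:92:2,404:448:2])
t=cam('top'); 
g0=cv2.imread('pics/top0.png'); t0=cv2.resize(g0,(512,384),interpolation=cv2.INTER_AREA)[:,:,::-1]
d=cv2.absdiff(t['image'],np.ascontiguousarray(t0)).max(2); m=(cv2.medianBlur(d,3)>60).astype(np.uint8)
n,l,s,ce=cv2.connectedComponentsWithStats(m)
for i in range(1,n):
    if s[i,4]>15: print(s[i],ce[i].round(),atz(t,*ce[i],.05)[:2].round(3))
print(board(t,False))
E
```

```text
[[151 148 148 149 145 144 149 147 148 143 144 143 144 143 143 146 142 143
  144 144 147 146]
 [148 148 149 147 148 147 146 144 149 145 141 146 144 141 142 142 147 144
  148 147 146 145]
 [156 155 154 151 147 147 145 150 149 148 144 146 145 142 143 142 145 141
  145 141 145 144]
 [ 23  19  33  24  54 108 147 154 149 147 151 149 146 142 143 143 139 147
  142 147 144 141]
 [ 28  27  27  30  27  23  27  24  19  15  16  68 100 146 142 144 143 144
  144 141 143 144]
 [ 29  22  30  25  24  25  27  24  27  32  21  23  13 147 146 132 143 145
  141 138 138 141]
 [ 28  28  25  25  24  22  23   2  23  19  34  23  31 147 104  96 138 159
  140 142 142 142]
 [ 25  27  26  24  25 100 101 100 103 101  88  87  85  91  76 120 155 182
  187 139 140 145]
 [ 30  28  27  25  28 103  96  95  97  97  97  80  82  80  70 110 150 187
  187 133 145 144]
 [ 27  28  23  30  24  97  92  93  92  85  76  76  92  82  67 102 141 169
  183 146 148 147]
 [ 29  30  26  26  23  45  71  77  72  71  72  65  67  69  71  81 120 151
  159 144 145 140]
 [ 27  27  28  27  25  30  25  15  16  13  25  24  19 150 146 117  79 120
  1
[... 1384 characters left out ...]
045 -0.013]
[243 315   5   8  24] [245. 318.] [0.019 0.063]
[255 316  12  10  60] [261. 321.] [0.01  0.001]
[239 325   7  14  59] [242. 332.] [-0.032  0.075]
[ 243  324  130   60 3235] [304. 357.] [-0.121 -0.167]
[326 336   8   2  16] [330. 336.] [-0.043 -0.268]
[324 341   7   8  20] [326. 344.] [-0.072 -0.255]
[364 348   7   6  24] [366. 351.] [-0.096 -0.41 ]
[337 350  16  23 116] [346. 361.] [-0.134 -0.33 ]
[369 370  15   7  54] [377. 373.] [-0.176 -0.449]
[(111.5, ((0.35880786180496216, 0.029402364045381546), (0.047812603414058685, 0.04388345405459404), 1.1331214904785156)), (532.0, ((0.3124532997608185, 0.2258307933807373), (0.08422087132930756, 0.10938238352537155), 11.69263744354248))]
```

The switch ball is at (437,78), which matches the predicted "on" position. The board and bystanders are unmoved and the arm is clear, so I'll hand in.

```bash
python3 -c "
from bench import *
print(hand_in())"
```

```text
the job is handed in; nothing more can be done
None
```

I handed the job in: both spent cassettes are in the discard box, both fresh ones are home in guide1 and guide2, the hood faces the board to within about 1°, and the switch was turned on last; no verdict came back.

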